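Load the setting spacer into the clamp that takes it and hold the plate down

TASK

Slide the rack's keeper along its track to the red clip so that the blue spacer comes free, then take the spacer by its tab and slide it, bar first, fully home against the back lip under the plate of the one clamp whose gap is tall enough for it; do not force it against the two that are too low. Then firmly press that clamp's sprung plate down flush onto the spacer and finish while still holding it pressed. Leave the keeper at the clip and the other things on the bench where they are.

Things in the scene. Friction and masses are not known exactly. Their poses are not given: they have to be found in the camera images.
- spacer: blue aluminium spacer, about 165 g: flat bar 90 (x) x 30 (y) x 18 mm thick with an upright tab 12 (x) x 30 (y) mm on its -x end, tab top 52 mm above the bar's underside. Origin at the centre of the bar's underside, x points from tab to free tip. Starts in the rack, underside 14 mm above the bench, tab toward the robot, between rails 5 mm high, locked down by the keeper's bar.
- spacer_tab (a point): centre of the spacer's tab, 39 mm from the origin toward -x and 34 mm above the underside: grip it across its 30 mm width (y).
- spacer_tip (a point): middle of the spacer's free end face, 45 mm from the origin along +x, 9 mm above the underside.
- rack: green rack plate 130 mm (x) by 250 mm (y) by 14 mm, fixed to the bench. Origin on the bench under the spacer's place; the plate reaches from y = -210 to +40 mm. The keeper's track, between two low aluminium strips, runs along y at x = +22 mm.
- keeper_grip (a point): top middle of the keeper's upright black grip, 18 x 18 mm, top 84 mm above the bench. From it a bar 12 mm wide, 34 to 40 mm above the bench, reaches 100 mm along the rack's +y over the spacer. The grip slides along the rack's -y, 95 mm in all from y = -80 mm, with 1.5 N of friction, and stays where left. Starts within 12 mm of the +y end.
- mark: small red clip 22 by 4 by 6 mm lying beside the keeper's track on the rack's +x side, at the place where the keeper is to be parked. Origin at the centre of its underside; axes as the rack's. The keeper is parked when its grip has the same y as the clip. The clip does not obstruct anything.
- clamp_a: One of three clamps: fixed green block 100 x 84 x 20 mm; its top is the seat, x -65 to +35 mm (apron before the plate from -65 to -30). Origin on the bench under the plate's centre; x runs into the gap from its mouth on the robot's side. Gap from seat to plate 24 mm. Rails 5 mm high make a channel 38 mm wide, flared at the front; back lip 5 mm high, inner face at x = +25. Guide pins at y +-33.
- plate_a: plate of clamp_a: sprung steel plate 60 (x) x 80 (y) x 8 mm, yellow square at the centre of its top. Origin at the centre of its underside, 44 mm above the bench when free. Moves only straight down, at most 10 mm; spring 1.5 N at first plus 0.6 N per mm; springs up when let go. Two pin ends stand 2 mm above it at y +-33 mm.
- clamp_b: One of three clamps: fixed green block 100 x 84 x 20 mm; its top is the seat, x -65 to +35 mm (apron before the plate from -65 to -30). Origin on the bench under the plate's centre; x runs into the gap from its mouth on the robot's side. Gap from seat to plate 14 mm. Rails 5 mm high make a channel 38 mm wide, flared at the front; back lip 5 mm high, inner face at x = +25. Guide pins at y +-33.
- plate_b: plate of clamp_b: sprung steel plate 60 (x) x 80 (y) x 8 mm, yellow square at the centre of its top. Origin at the centre of its underside, 34 mm above the bench when free. Moves only straight down, at most 5 mm; spring 1.5 N at first plus 0.6 N per mm; springs up when let go. Two pin ends stand 2 mm above it at y +-33 mm.
- clamp_c: One of three clamps: fixed green block 100 x 84 x 20 mm; its top is the seat, x -65 to +35 mm (apron before the plate from -65 to -30). Origin on the bench under the plate's centre; x runs into the gap from its mouth on the robot's side. Gap from seat to plate 10 mm. Rails 5 mm high make a channel 38 mm wide, flared at the front; back lip 5 mm high, inner face at x = +25. Guide pins at y +-33.
- plate_c: plate of clamp_c: sprung steel plate 60 (x) x 80 (y) x 8 mm, yellow square at the centre of its top. Origin at the centre of its underside, 30 mm above the bench when free. Moves only straight down, at most 4 mm; spring 1.5 N at first plus 0.6 N per mm; springs up when let go. Two pin ends stand 2 mm above it at y +-33 mm.
- injector: bystander: steel fuel injector lying down, 150 mm long, 26 mm thick; origin at its underside's centre. Leave it where it is.
- bolt_tray: bystander: blue tray with bolts, 130 x 170 x 35 mm; origin at its underside's centre. Leave it where it is.
- oil_can: bystander: red can, 60 mm across, 140 mm high; origin at its underside's centre. Leave it where it is.
- screwdriver: bystander: screwdriver with red handle lying down; origin at its underside's centre. Leave it where it is.
- flange: bystander: steel flange, 72 mm across, 35 mm high; origin at its underside's centre. Leave it where it is.
- bearing: bystander: dark steel bearing ring, 52 mm across, 16 mm high; origin at its underside's centre. Leave it where it is.
- nozzle_cup: bystander: aluminium cup, 70 mm across, 60 mm high; origin at its underside's centre. Leave it where it is.
There are look-alikes about, which are no part of the job. What is shaped like the clamp_a but brown or purple is not meant.

How it is judged:
On the way, in this order (a step that is already met when the one before it is completed fails the run):
1. the keeper's grip is level with the red clip, within 6 mm, with the spacer still lying in the rack (y of keeper_grip in the frame of mark between -0.006 and 0.006 m and distance of spacer from where it was at the start of the episode below 0.03 m), for 0.2 s.
2. the spacer lies fully home on the seat under the plate of the clamp with the 24 mm gap (x of spacer_tip in the frame of clamp_a between 0.018 and 0.03 m and y of spacer_tip in the frame of clamp_a between -0.008 and 0.008 m and z of spacer_tip in the frame of clamp_a between 0.026 and 0.0325 m and angle between the x axis of spacer and the x axis of clamp_a, either way round below 0.17 rad), for 0.2 s.
At the end, for the whole second after the job is handed in: Keeper grip level with the clip within 6 mm; spacer flat on clamp_a's seat, tip within 7 mm of the back lip, within 8 mm of mid-channel and 0.17 rad of its direction; fingers still press plate_a with over 5 N, and it bears on the spacer with over 3 N, 4.5 to 8.5 mm down (all of step 2 and y of keeper_grip in the frame of mark between -0.006 and 0.006 m and z of plate_a in the frame of clamp_a between 0.0355 and 0.0395 m and contact force between plate_a and spacer above 3 N and contact force between the fingers and plate_a above 5 N); the arm keeps its last pose, push and grip.
It fails at once if the spacer is forced against a clamp plate whose gap is too low (more than 8 N) (contact force between spacer and plate_b above 8 N or contact force between spacer and plate_c above 8 N).
It fails at once if a bystander is moved by more than 30 mm (distance of any of injector, bolt_tray, oil_can, screwdriver, flange, bearing, nozzle_cup from where it was at the start of the episode above 0.03 m).
It also fails if it takes over 58 s, if anything falls off the work surface, if the arm or the gripper's body presses on something with over 40 N, if the wrist force passes 120 N, or if a joint passes its speed limit or range.

ROBOT

A 7-joint arm with a two-finger parallel gripper is mounted at the origin on the work surface. World frame = base frame: x ahead of the robot, y to its left, z up, the work surface at z = 0. Lengths are in m, angles in rad, forces in N, time in s.
With the tool pointing down it reaches from about 0.35 to 0.9 m from the base axis. Payload 8.1 kg.
Tool frame: the origin (TCP) lies on the centre line of the jaws, within the pads' length; the fingertips stand arm.tip_extent ahead of it and the grasp point (between the pads) lies 3 mm ahead of it (arm.tip_extent is the distance from the TCP to the fingertips, in m); y points along the fingers, z is the direction in which the jaws open and shut, and the axes are right-handed (so a half turn about y gives the same grasp; the last joint's range is limited). The gripper opens to 92 mm and grips with 3 to 60 N. Pads are 19 mm wide; open, the fingers measure 130 mm over their backs; the gripper's body (75 mm by 190 mm) begins 47 mm behind the grasp point.
Start: joints at [-1.236, 0.434, 0.025, 1.573, -0.012, 1.134, -0.075], TCP at [0.265, 0.566, 0.224] pointing down, gripper open.
Joint ranges: [-2.62, 2.62], [-0.44, 2.09], [-1.27, 1.32], [0.08, 2.57], [-1.32, 4.46], [0.12, 2], [-2.74, 2.74]. Speed limits (rad/s): [2.22, 2.22, 3.01, 3.01, 3.14, 3.14, 3.14].

INTERFACE

Orientations are given as a rotation vector (axis times angle).
In Python, from cell import observe, get_image, sign_off, boxes_of, place_of, arm gives the robot as it stands.
- The arm moves only by the tool arm_command, never from a script. Its argument "plan" is a list of rows, each a list of 2 entries, a list of its own where there are three numbers: the shift along the tool's x, y, z in m, then the turn, a rotation vector about the tool's x, y, z in degrees. In form: [[[tx, ty, tz], [ax, ay, az]], ...]. A call has 1 to 5 rows; each row is the pose to reach, as a shift and turn from the pose commanded when the call began, along the tool's axes at that moment; what a row does not reach only later rows make up. A row lasts 1/10 s, in which the tool goes at most 50 mm and 8.59 degrees, less where a joint would pass 70% of its speed; a pose out of reach is approached as far as the arm can. A call with a gripper value outside its range is refused whole. "fingers" is the closure, from -1 (fully open) to 1 (shut), set as the call begins (left out, the last holds). The fingers move at their own pace and stop on an object; "squeeze" is the grip in N (left out, the last holds). Time passes only in rows, so rows that repeat a pose let the fingers close. It gives the time, the measured TCP pose, the force and the opening at its end, in the units of the state.
- observe(): the state, without advancing time (a new reading comes with each control period).
- get_image(name): name is "scene" or "top" or "wrist"; returns a dict with "color" (384x512x3 uint8, red, green, blue), "camera_matrix" (3x3 intrinsics, pixels), "world_to_cam" (4x4, takes a point from world to camera coordinates); the wrist camera has in their place "mount" (4x4, takes a point from camera to tool coordinates, whose origin is the TCP and whose axes are the tool frame's). Camera axes: x right, y up, looking along -z (the intrinsics and any distortion apply to the point x, -y, -z); pixel columns grow to the right and rows downward; lengths in m; the calibration is good to about 2 mm. A picture is of the moment at which its call begins: read the wrist's pose just before it. There is no depth.
- sign_off(): hands the job in, once; it reports no verdict.
Trained networks look in a picture, given as the dict that the camera call returned (one of the last four; its "shot" number tells which), for a name from the list of things; names that differ only in an ending like _2 or _b are one class to them, and where a whole thing is asked for, a point or a joint stands for the part that bears it (a point fixed in the world has none). Each returns a list of dicts, best first, with "confidence" (0 to 1); they miss things now and then, are a little off and sometimes report something else, mostly with a low value. They report only what shows in the picture. A call takes as long as a camera call. They do not tell look-alikes from the thing itself.
- boxes_of(picture, thing): "point" ([column, row] in pixels, amid what is visible of it).
- place_of(picture, thing): "point" ([column, row] in pixels: a listed point, or the origin of a listed thing).
The state is a dict: "clock": time; "joints": joint angles; "dq": joint speeds; "joint_efforts": joint torques, N m; "position": TCP position; "ee_rot": TCP orientation; "force": force on the tool from outside, world axes, zero at the start; "ft_torque": the same for the moment, N m; "width": opening from 0.0 (shut) to 1.0 (fully open).
Only numpy, scipy, OpenCV 4.12 (cv2) and the standard library are available. Lean on these libraries where they do the work, as an engineer would, in place of code of your own. Each camera call takes 0.05 s, during which the arm holds its last target.

## Working session

There is one attempt and no reset: what is moved stays moved. The work goes in short steps, Python scripts to look and compute and a tool call to move; the robot and the scene stay as the last step left them, time stands still between calls to the robot, and variables do not carry over. Pictures are saved under pics/ and viewed, and the job is handed in when it is done.

Besides the shell and the picture viewer there is one more tool, called after "Emit:" by a JSON object that holds its "name" and its "arguments", one argument or row to a line. arm_command: Moves the arm, as the interface text tells. Its arguments: {"type":"object","properties":{"plan":{"type":"array","items":{"type":"array"}},"fingers":{"type":"number"},"squeeze":{"type":"number"}},"required":["plan"]}

```bash
ls; mkdir -p pics; python3 - <<'E'
from cell import *
import cv2
s=observe(); print(s); print({k:getattr(arm,k) for k in dir(arm) if not k.startswith('_')})
for n in ["scene","top","wrist"]:
    p=get_image(n); cv2.imwrite(f"pics/{n}0.png",cv2.resize(p["color"][:,:,::-1],(800,600),interpolation=cv2.INTER_CUBIC)); print(n,{k:v for k,v in p.items() if k!="color"})
E
```

```text
pics
{'clock': 0.0, 'joints': array([-1.23561534,  0.43523895,  0.0249849 ,  1.5740866 , -0.01162243,
        1.13395326, -0.07511638]), 'dq': array([ 0.00068745,  0.00059389,  0.00136615,  0.00182134, -0.00163127,
        0.0002288 ,  0.00187689]), 'joint_efforts': array([-4.82262894e-04, -6.67845440e+01,  9.84573998e-01, -3.14452994e+01,
       -6.06273604e-02,  4.29939525e-02,  1.45718582e-04]), 'position': array([0.26479706, 0.56558684, 0.22333922]), 'ee_rot': array([-1.54490992,  0.34365696, -0.34332344]), 'force': array([0.39248404, 0.07295292, 0.93904275]), 'ft_torque': array([ 0.0126153 , -0.03875601, -0.01762542]), 'width': 0.9997907377238782}
{'PlanningError': <class 'cell.PlanningError'>, 'tip_extent': 0.022}
scene {'camera_matrix': array([[446.10741519,   0.        , 256.03149371],
       [  0.        , 446.10741519, 189.97102731],
       [  0.        ,   0.        ,   1.        ]]), 'world_to_cam': array([[ 0.82090262,  0.5708563 , -0.01555535, -0.42485739],
       [-0.31903615,  0.48103176,  0.81659316,  0.10483958],
       [ 0.47363996, -0.66538075,  0.57700403, -1.658
[... 372 characters left out ...]
.18389537, -0.54012881],
       [-0.18323494,  0.02866795,  0.98265106, -1.06406731],
       [ 0.        ,  0.        ,  0.        ,  1.        ]]), 'shot': 2}
wrist {'camera_matrix': array([[279.04630112,   0.        , 256.4687783 ],
       [  0.        , 279.04630112, 189.77935422],
       [  0.        ,   0.        ,   1.        ]]), 'mount': array([[-7.25060864e-04, -9.68574624e-01, -2.48722078e-01,
        -6.57024594e-02],
       [-1.35665222e-04,  2.48722237e-01, -9.68574845e-01,
        -1.60649647e-01],
       [ 9.99999728e-01, -6.68532778e-04, -3.11740652e-04,
         1.15050415e-04],
       [ 0.00000000e+00,  0.00000000e+00,  0.00000000e+00,
         1.00000000e+00]]), 'shot': 3}
```

View pics/scene0.png

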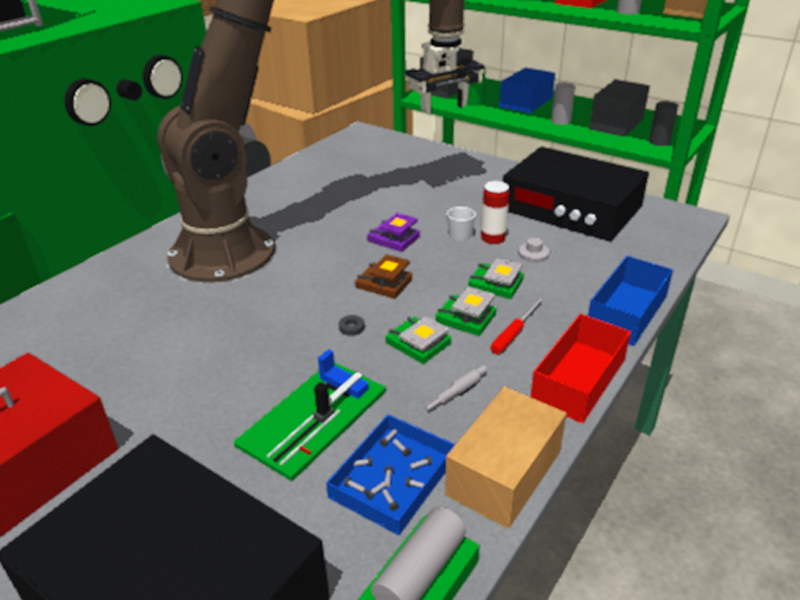

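View pics/top0.png

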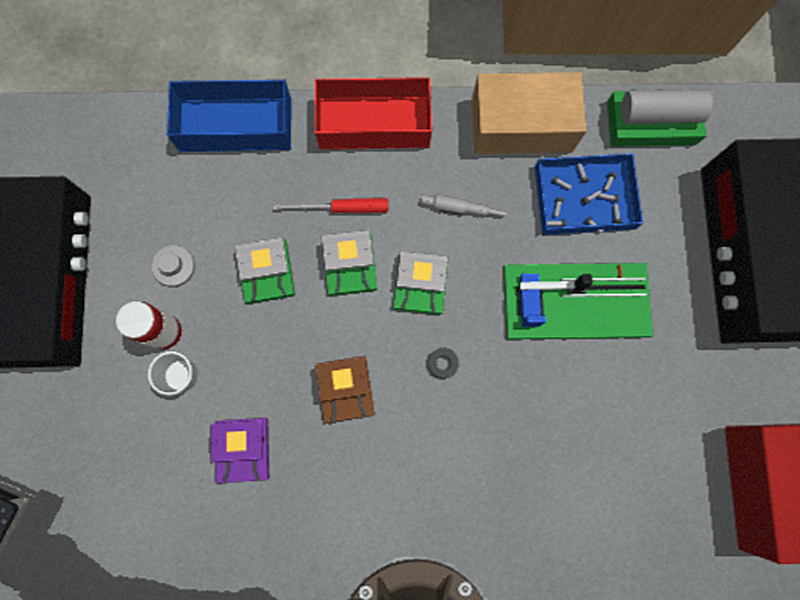

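View pics/wrist0.png

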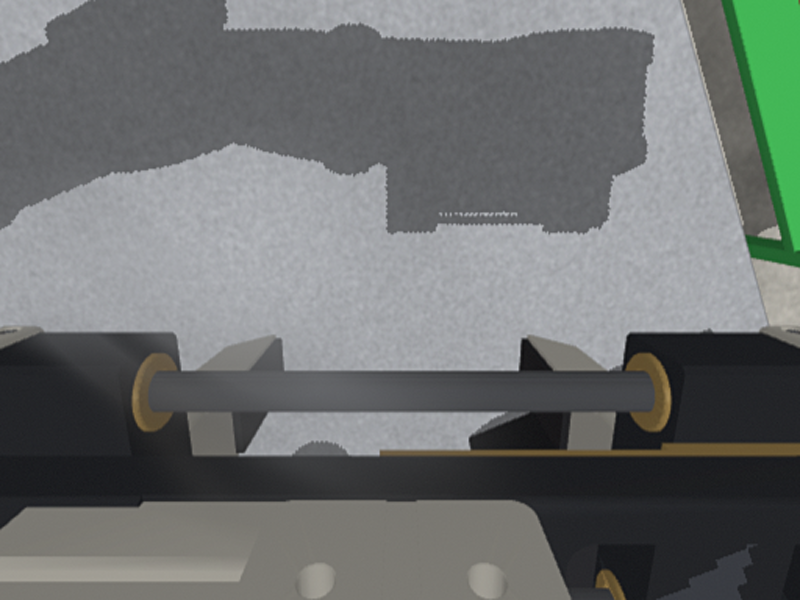

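The top view (800x600) shows the rack at (578,300), the keeper grip at (583,283) and the red clip at (619,270). Three green clamps stand at (262,265), (348,258) and (422,275), with brown and purple look-alikes. Next I measure each plate's height to pick the 24 mm clamp.

```bash
cat > h.py <<'E'
import numpy as np, cv2
from scipy.spatial.transform import Rotation as R
from cell import *
def cam(p, st=None):
    K=p["camera_matrix"]
    if "world_to_cam" in p: T=p["world_to_cam"]
    else:
        W=np.eye(4); W[:3,:3]=R.from_rotvec(st["ee_rot"]).as_matrix(); W[:3,3]=st["position"]
        T=np.linalg.inv(W@p["mount"])
    return K,T
def proj(c,X):
    K,T=c; q=T[:3,:3]@np.asarray(X,float)+T[:3,3]; q=np.array([q[0],-q[1],-q[2]]); u=K@q; return u[:2]/u[2]
def ray(c,px):
    K,T=c; d=np.linalg.inv(K)@np.array([px[0],px[1],1.0]); d=np.array([d[0],-d[1],-d[2]])
    o=-T[:3,:3].T@T[:3,3]; d=T[:3,:3].T@d; return o,d/np.linalg.norm(d)
def at_z(c,px,z):
    o,d=ray(c,px); return o+d*(z-o[2])/d[2]
def tri(c1,p1,c2,p2):
    o1,d1=ray(c1,p1);o2,d2=ray(c2,p2)
    A=np.stack([d1,-d2],1); t=np.linalg.lstsq(A,o2-o1,rcond=None)[0]
    a=o1+t[0]*d1;b=o2+t[1]*d2; return (a+b)/2,np.linalg.norm(a-b)
E
python3 - <<'E'
from h import *
np.set_printoptions(precision=4,suppress=True)
t=get_image("top"); s=get_image("scene"); ct=cam(t); cs=cam(s)
for n in ["plate_a","clamp_a","spacer","spacer_tab","spacer_tip","keeper_grip","mark","rack"]:
    print(n)
    for nm,p in (("top",t),("scene",s)):
        r=place_of(p,n); print("  ",nm,[(np.round(x["point"],1).tolist(),round(x["confidence"],2)) for x in r])
for n,p in (("top",t),("scene",s)):
    c=p["color"][:,:,::-1]
    a=c[140:215,140:300] if n=="top" else c[150:240,220:350]
    cv2.imwrite(f"pics/{n}_cl.png",cv2.resize(a,None,fx=5 if n=="top" else 6,fy=5 if n=="top" else 6,interpolation=cv2.INTER_CUBIC))
    np.save(f"pics/{n}.npy",c)
# yellow centroids
    hsv=cv2.cvtColor(c,cv2.COLOR_BGR2HSV); m=cv2.inRange(hsv,(20,150,150),(32,255,255))
    k,l,st,ce=cv2.connectedComponentsWithStats(m)
    print(n,[(ce[i].round(2).tolist(),int(st[i,4])) for i in range(1,k) if st[i,4]>15])
E
```

```text
plate_a
   top [([152.9, 281.4], 0.82), ([219.9, 160.2], 0.8), ([220.0, 244.9], 0.8), ([166.1, 164.5], 0.79), ([273.5, 178.2], 0.68), ([340.0, 175.8], 0.21)]
   scene [([303.2, 196.5], 0.89), ([270.8, 212.4], 0.83), ([252.0, 144.7], 0.71), ([248.5, 170.5], 0.67), ([323.8, 175.4], 0.66)]
clamp_a
   top [([225.0, 164.4], 0.97), ([269.7, 178.5], 0.89), ([219.3, 244.2], 0.78), ([167.6, 173.3], 0.59)]
   scene [([302.4, 207.4], 0.94), ([250.9, 184.7], 0.79), ([323.2, 181.3], 0.67), ([274.3, 224.7], 0.67), ([252.7, 154.4], 0.65)]
spacer
   top [([340.4, 193.9], 0.72)]
   scene [([303.7, 208.3], 0.38), ([209.1, 232.3], 0.28), ([273.4, 226.3], 0.27)]
spacer_tab
   top [([340.7, 203.3], 0.57), ([268.6, 176.7], 0.47), ([296.3, 133.7], 0.23)]
   scene [([205.4, 232.9], 0.56), ([321.3, 180.9], 0.55)]
spacer_tip
   top [([337.9, 177.0], 0.88)]
   scene [([235.3, 247.7], 0.84), ([208.5, 231.3], 0.64), ([332.2, 209.1], 0.57), ([227.1, 210.9], 0.37), ([340.0, 160.6], 0.31)]
keeper_grip
   top [([373.0, 126.4], 0.74), ([374.0, 177.1], 0.71), ([225.2, 164.0], 0.68), ([170.2, 170.7], 0.41)]
   scene [([204.9, 246.0], 0.8), ([340.2, 161.9], 0.51)]
mark
   top []
   scene [([194.6, 289.0], 0.35)]
rack
   top [([335.4, 191.1], 0.92), ([377.6, 180.5], 0.53)]
   scene [([218.8, 249.3], 0.89), ([252.4, 303.6], 0.36)]
top [([221.98, 159.38], 112), ([166.68, 164.83], 113), ([269.87, 173.12], 109), ([218.64, 242.0], 134), ([150.98, 281.91], 131)]
scene [([254.7, 141.65], 23), ([248.5, 169.5], 50), ([321.77, 172.25], 40), ([302.56, 191.62], 48), ([270.89, 211.79], 56)]
```

```bash
sleep 0; ls pics
```

```text
scene.npy
scene0.png
scene_cl.png
top.npy
top0.png
top_cl.png
wrist0.png
```

```bash
cat > tr.py <<'E'
E
python3 - <<'E'
from h import *
np.set_printoptions(precision=4,suppress=True)
t=get_image("top"); s=get_image("scene"); ct=cam(t); cs=cam(s)
def yel(c):
    hsv=cv2.cvtColor(c,cv2.COLOR_RGB2HSV); m=cv2.inRange(hsv,(18,90,120),(34,255,255)); k,l,st,ce=cv2.connectedComponentsWithStats(m)
    return [ce[i] for i in range(1,k) if st[i,4]>15]
T=yel(t["color"]);S=yel(s["color"])
print(len(T),len(S))
for a in T:
    for b in S:
        X,e=tri(ct,a,cs,b)
        if e<.01: print(a.round(1),b.round(1),X,e.round(4))
# rack corners from top (full px)
for px in [(374.0,177.1)]: print("grip", at_z(ct,px,.084), tri(ct,px,cs,(204.9,246.0)))
E
```

```text
5 7
[221.9 159.4] [302.6 191.6] [0.6277 0.0992 0.0525] 0.0008
[221.9 159.4] [326.6 290.6] [ 0.7351  0.1226 -0.3537] 0.0036
[166.6 164.9] [321.8 172.3] [0.6186 0.2446 0.0423] 0.0007
[269.8 173. ] [270.9 211.8] [ 0.5916 -0.0261  0.0382] 0.0012
[218.8 242. ] [248.7 169.7] [0.4127 0.1094 0.0523] 0.0008
[150.5 281.9] [254.6 141.7] [0.3189 0.2785 0.0525] 0.0009
grip [ 0.565  -0.2878  0.084 ] (array([ 0.5629, -0.2893,  0.0852]), np.float64(0.005228304524783636))
```

View pics/scene_cl.png

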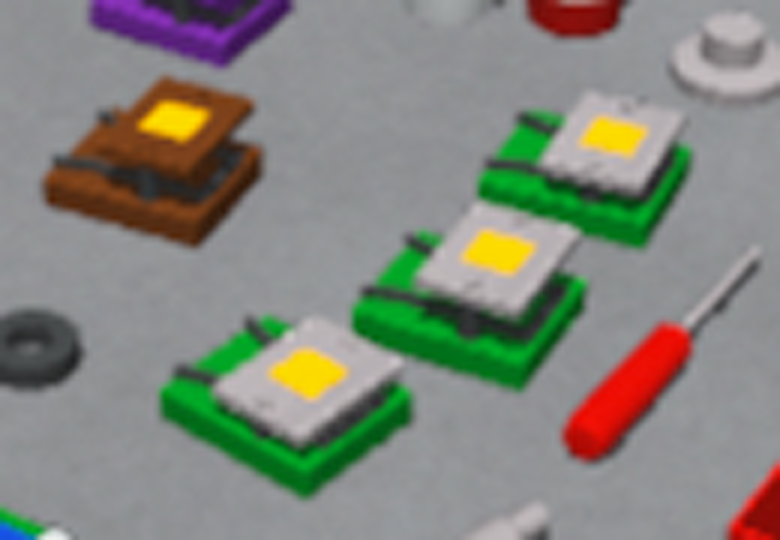

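View pics/top_cl.png

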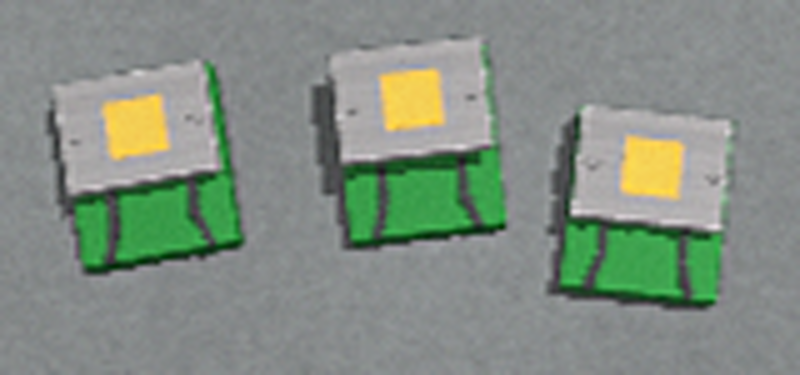

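The middle green clamp, top view (222,159), has its plate top at z = 0.0525, which matches a 24 mm gap. The others measure 0.042 (b) and 0.038 (c), also as expected. The brown and purple ones are look-alikes, so clamp_a is at about (0.628, 0.099). Now the rack.

```bash
python3 - <<'E'
from h import *
np.set_printoptions(precision=4,suppress=True)
st=observe(); print("R\n",R.from_rotvec(st["ee_rot"]).as_matrix())
c=np.load("pics/top.npy"); cv2.imwrite("pics/top_rk.png",cv2.resize(c[160:225,315:425],None,fx=7,fy=7,interpolation=cv2.INTER_CUBIC))
t=get_image("top"); ct=cam(t)
hsv=cv2.cvtColor(t["color"],cv2.COLOR_RGB2HSV)
# red clip within rack
m=cv2.inRange(hsv,(0,150,80),(8,255,255)); m[:, :380]=0; m[:160]=0;m[200:]=0; 
ys,xs=np.nonzero(m); print("clip px",list(zip(xs,ys))); 
print("clip", at_z(ct,(xs.mean(),ys.mean()),.018), at_z(ct,(xs.mean(),ys.min()),.018),at_z(ct,(xs.mean(),ys.max()),.018))
g=cv2.inRange(hsv,(50,120,60),(75,255,255)); k,l,s_,ce=cv2.connectedComponentsWithStats(g)
mm=np.zeros_like(g); mm[165:222,318:422]=g[165:222,318:422]
cn=max(cv2.findContours(cv2.morphologyEx(mm,cv2.MORPH_CLOSE,np.ones((9,9))),0,2)[0],key=cv2.contourArea); print(cv2.boxPoints(cv2.minAreaRect(cn)))
for p in cv2.boxPoints(cv2.minAreaRect(cn)): print(at_z(ct,p,.014))
E
```

```text
R
 [[ 0.9056  0.      0.424 ]
 [-0.424   0.      0.9056]
 [ 0.     -1.      0.0001]]
clip px [(np.int64(396), np.int64(170)), (np.int64(397), np.int64(174)), (np.int64(397), np.int64(175)), (np.int64(396), np.int64(176)), (np.int64(396), np.int64(177))]
clip [ 0.5854 -0.3695  0.018 ] [ 0.5976 -0.3705  0.018 ] [ 0.5782 -0.3688  0.018 ]
[[322.8044 169.1342]
 [416.4329 167.9022]
 [417.0606 215.6045]
 [323.4321 216.8364]]
[ 0.6053 -0.1711  0.014 ]
[ 0.6032 -0.4275  0.014 ]
[ 0.4725 -0.4168  0.014 ]
[ 0.4752 -0.1657  0.014 ]
```

View pics/top_rk.png

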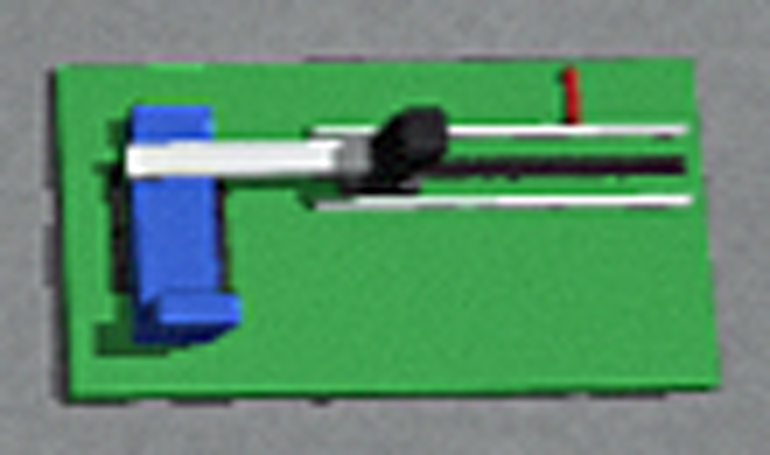

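Rack yaw is about −1°. The clip is at about (0.585, −0.3695) and the keeper grip at about (0.565, −0.288). The spacer lies along x with its tab toward the robot. I'll bring the wrist camera over the rack.

Emit:
{"name": "arm_command", "arguments": {
  "plan": [
    [[0.58,0.023,-0.685],[0,-25.1,0]],
    [[0.58,0.023,-0.685],[0,-25.1,0]],
    [[0.58,0.023,-0.685],[0,-25.1,0]],
    [[0.58,0.023,-0.685],[0,-25.1,0]],
    [[0.58,0.023,-0.685],[0,-25.1,0]]
  ],
  "fingers": -1
}}

```text
clock: 1.7
position: [0.3308, 0.3229, 0.2178]
ee_rot: [-1.57, -0.001, -0.0]
force: [0.9, 0.4, 0.5]
width: 1.001
```

Emit:
{"name": "arm_command", "arguments": {
  "plan": [
    [[0.169,0.018,-0.623],[0,0,0]],
    [[0.169,0.018,-0.623],[0,0,0]],
    [[0.169,0.018,-0.623],[0,0,0]],
    [[0.169,0.018,-0.623],[0,0,0]],
    [[0.169,0.018,-0.623],[0,0,0]]
  ]
}}

```text
clock: 2.2
position: [0.3961, 0.0818, 0.2111]
ee_rot: [-1.57, -0.001, -0.001]
force: [1.5, -0.2, 0.2]
width: 1.004
```

Emit:
{"name": "arm_command", "arguments": {
  "plan": [
    [[0.104,0.012,-0.382],[0,0,0]],
    [[0.104,0.012,-0.382],[0,0,0]],
    [[0.104,0.012,-0.382],[0,0,0]],
    [[0.104,0.012,-0.382],[0,0,0]],
    [[0.104,0.012,-0.382],[0,0,0]]
  ]
}}

```text
clock: 2.7
position: [0.4619, -0.1594, 0.2035]
ee_rot: [-1.571, -0.001, -0.0]
force: [0.8, 0.2, 0.7]
width: 1.001
```

```bash
python3 - <<'E'
from h import *
print(observe()["position"],observe()["joints"],observe()["clock"])
E
```

```text
[ 0.46194581 -0.15944882  0.20348948] [-0.12239436  0.23621865  0.42234323  1.95162843 -0.11646936  0.97589382
  1.92634102] 2.7
```

Emit:
{"name": "arm_command", "arguments": {
  "plan": [
    [[0.038,0.004,-0.141],[0,0,0]],
    [[0.038,0.004,-0.141],[0,0,0]],
    [[0.038,0.004,-0.141],[0,0,0]],
    [[0.038,0.004,-0.141],[0,0,0]]
  ]
}}

```text
clock: 3.1
position: [0.4991, -0.3057, 0.1991]
ee_rot: [-1.575, 0.005, -0.006]
force: [-0.3, 0.6, -0.3]
width: 1.001
```

```bash
python3 - <<'E'
from h import *
np.set_printoptions(precision=4,suppress=True)
st=observe(); w=get_image("wrist"); print(st["position"],st["joints"],st["clock"])
cv2.imwrite("pics/w1.png",cv2.resize(w["color"][:,:,::-1],(800,600),interpolation=cv2.INTER_CUBIC)); c=cam(w,st)
for n in ["keeper_grip","mark","spacer_tab","spacer_tip","spacer","rack"]: print(n,[(np.round(x["point"],1).tolist(),round(x["confidence"],2)) for x in place_of(w,n)])
E
```

```text
[ 0.4991 -0.3057  0.1991] [ 0.1221  0.4087  0.4656  1.7367 -0.2037  1.0422  2.2213] 3.1
keeper_grip [([272.0, 244.6], 0.76)]
mark []
spacer_tab [([339.2, 177.3], 0.83)]
spacer_tip [([330.1, 240.7], 0.83)]
spacer [([331.2, 202.8], 0.82)]
rack [([328.3, 201.2], 0.81)]
```

View pics/w1.png

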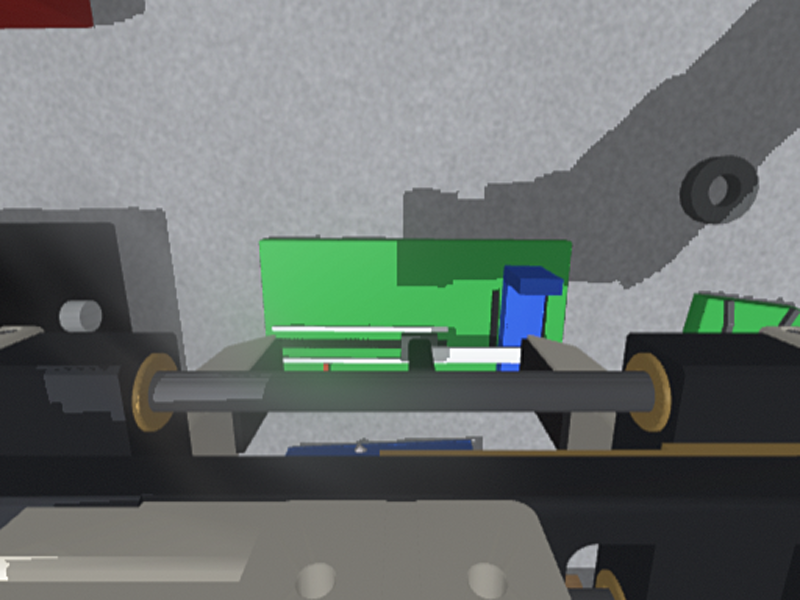

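Emit:
{"name": "arm_command", "arguments": {
  "plan": [
    [[0.04,0,0.007],[0,0,0]],
    [[0.08,0,0.015],[0,0,0]],
    [[0.08,0,0.015],[0,0,0]]
  ]
}}

```text
clock: 3.75
position: [0.5851, -0.2786, 0.1987]
ee_rot: [-1.569, -0.008, 0.004]
force: [0.1, -0.1, -1.0]
width: 0.999
```

```bash
python3 - <<'E'
from h import *
np.set_printoptions(precision=4,suppress=True)
st=observe(); w=get_image("wrist"); print(st["position"],st["joints"],st["clock"])
cv2.imwrite("pics/w2.png",cv2.resize(w["color"][:240,:,::-1],(800,375),interpolation=cv2.INTER_CUBIC)); c=cam(w,st)
np.save("pics/w2.npy",w["color"]); np.savez("pics/w2c.npz",K=c[0],T=c[1])
for n,z in [("keeper_grip",.084),("mark",.014),("spacer_tab",.048),("spacer_tip",.023),("spacer",.014),("rack",0)]: print(n,[(np.round(x["point"],1).tolist(),round(x["confidence"],2),at_z(c,x["point"],z)) for x in place_of(w,n)])
E
```

```text
[ 0.5851 -0.2786  0.1987] [ 0.0758  0.5117  0.4409  1.5724 -0.2386  1.1091  2.1524] 3.75
keeper_grip [([245.9, 163.0], 0.79, array([ 0.563 , -0.2893,  0.084 ])), ([312.3, 174.4], 0.47, array([ 0.574 , -0.2226,  0.084 ]))]
mark [([180.0, 172.6], 0.39, array([ 0.5871, -0.3747,  0.014 ]))]
spacer_tab [([318.6, 102.5], 0.73, array([ 0.5031, -0.213 ,  0.048 ]))]
spacer_tip [([313.4, 173.3], 0.85, array([ 0.5848, -0.2087,  0.023 ]))]
spacer [([311.0, 136.6], 0.89, array([ 0.5411, -0.2125,  0.014 ])), ([314.6, 175.3], 0.6, array([ 0.5891, -0.2051,  0.014 ]))]
rack [([310.0, 136.3], 0.7, array([ 0.5416, -0.211 ,  0.    ]))]
```

View pics/w2.png

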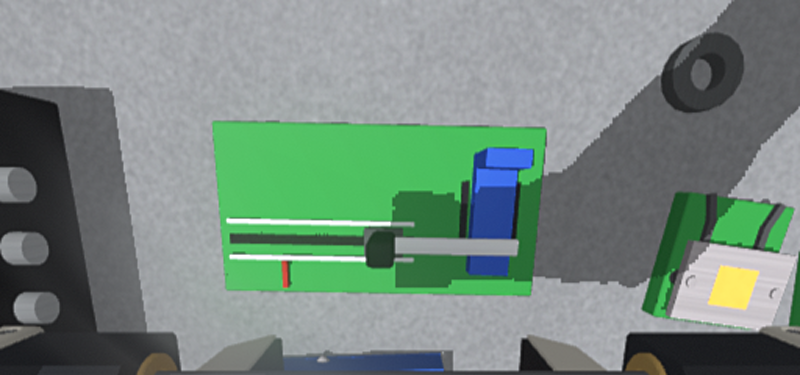

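The view shows the rack corners at (213,121), (547,127), (531,296) and (226,290), the clip at (286,273), the grip top at (380,250) and the tab top at (509,157). From these I work out the rack frame.

```bash
python3 - <<'E'
from h import *
np.set_printoptions(precision=4,suppress=True)
d=np.load("pics/w2c.npz"); c=(d["K"],d["T"]); im=np.load("pics/w2.npy")
hsv=cv2.cvtColor(im,cv2.COLOR_RGB2HSV)
m=cv2.inRange(hsv,(0,150,80),(8,255,255)); m[:140]=0;m[190:]=0; ys,xs=np.nonzero(m); print("clip n",len(xs),xs.min(),xs.max(),ys.min(),ys.max()); 
clip=at_z(c,(xs.mean(),ys.mean()),.019); print("clip",clip,at_z(c,(xs.mean(),ys.min()-.5),.019),at_z(c,(xs.mean(),ys.max()+.5),.019))
g=cv2.inRange(hsv,(0,0,0),(180,255,255))*0
q=np.array([[213,121],[547,127],[531,296],[226,290]])/1.5625
q=[at_z(c,p-0.3,.014) for p in q]; print(np.array(q))
# fit rack frame: model corners (-65,-210),(-65,40),(65,40),(65,-210)
M=np.array([[-65,-210],[-65,40],[65,40],[65,-210]])/1e3; Q=np.array(q)[:,:2]
mm=M.mean(0);qq=Q.mean(0);H=(M-mm).T@(Q-qq);U,S,V=np.linalg.svd(H);Rm=V.T@U.T;t=qq-Rm@mm
yaw=np.arctan2(Rm[1,0],Rm[0,0]);print("rack",t,np.degrees(yaw),"res",Q-(M@Rm.T+t))
toR=lambda X:Rm.T@(np.asarray(X)[:2]-t)
print("clip in rack",toR(clip)); print("grip in rack",toR(at_z(c,(245.9,163.0),.084)), toR(at_z(c,np.array([380,233])/1.5625,.084)))
for a in ([228,220],[413,224],[228,257],[413,260]): print(at_z(c,np.array(a)/1.5625,.017))
cv2.imwrite("pics/w2g.png",cv2.resize(im[130:200,130:350,::-1],None,fx=3.6,fy=3.6,interpolation=cv2.INTER_CUBIC))
E
```

```text
clip n 50 181 183 167 183
clip [ 0.5893 -0.371   0.019 ] [ 0.5784 -0.3704  0.019 ] [ 0.6    -0.3716  0.019 ]
[[ 0.4752 -0.4187  0.014 ]
 [ 0.4772 -0.1711  0.014 ]
 [ 0.6069 -0.1722  0.014 ]
 [ 0.6039 -0.421   0.014 ]]
rack [ 0.5417 -0.2108] -0.6036252965054257 res [[ 0.0007  0.0013]
 [ 0.0001 -0.001 ]
 [-0.0002 -0.0007]
 [-0.0006  0.0004]]
clip in rack [ 0.0493 -0.1597]
grip in rack [ 0.0222 -0.0783] [ 0.0085 -0.0811]
[ 0.5477 -0.4127  0.017 ]
[ 0.5495 -0.2693  0.017 ]
[ 0.5766 -0.4154  0.017 ]
[ 0.5778 -0.2688  0.017 ]
```

View pics/w2g.png

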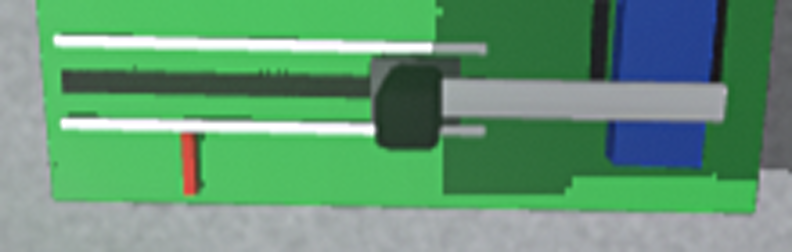

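Clip in rack frame: (+0.049, −0.160), which is right beside the track. The keeper grip is at about (0.022, −0.080). I'll open over the grip and descend.

```bash
python3 - <<'E'
from h import *
s=observe(); print(s["position"],s["ee_rot"],R.from_rotvec(s["ee_rot"]).as_matrix().round(4),s["dq"])
E
```

```text
[ 0.5786838  -0.28382393  0.19958042] [-1.57082325e+00  6.12261451e-04 -8.43193962e-04] [[ 1.e+00  1.e-04  9.e-04]
 [-9.e-04 -0.e+00  1.e+00]
 [ 1.e-04 -1.e+00 -0.e+00]] [ 2.69858489e-03  3.41143993e-03 -2.89924276e-03 -5.26535948e-03
  1.85321505e-05 -9.12824960e-04 -7.70530104e-05]
```

Emit:
{"name": "arm_command", "arguments": {
  "plan": [
    [[-0.016,0.03,-0.006],[0,0.5,0]],
    [[-0.016,0.065,-0.006],[0,0.5,0]],
    [[-0.016,0.1,-0.006],[0,0.5,0]],
    [[-0.016,0.125,-0.006],[0,0.5,0]],
    [[-0.016,0.13,-0.006],[0,0.5,0]]
  ],
  "fingers": -1
}}

```text
clock: 4.6
position: [0.5613, -0.2886, 0.0665]
ee_rot: [-1.569, 0.011, -0.004]
force: [-0.5, 0.4, 0.0]
width: 0.999
```

Emit:
{"name": "arm_command", "arguments": {
  "plan": [
    [[0,0,0],[0,0,0]],
    [[0,0,0],[0,0,0]],
    [[0,0,0],[0,0,0]],
    [[0,0,0],[0,0,0]],
    [[0,0,0],[0,0,0]]
  ],
  "fingers": 1,
  "squeeze": 15
}}

```text
clock: 5.1
position: [0.564, -0.2896, 0.07]
ee_rot: [-1.571, 0.006, -0.008]
force: [0.4, 0.4, 0.1]
width: 0.617
```

```bash
python3 - <<'E'
from h import *
s=observe(); print(s["position"],s["ee_rot"],s["width"],s["force"])
w=get_image("wrist"); cv2.imwrite("pics/w3.png",cv2.resize(w["color"][:,:,::-1],(800,600),interpolation=cv2.INTER_CUBIC))
E
```

```text
[ 0.56396546 -0.28955525  0.06996081] [-1.57113314  0.0057283  -0.00756021] 0.6168652882193296 [0.42402618 0.40973536 0.08559942]
```

View pics/w3.png

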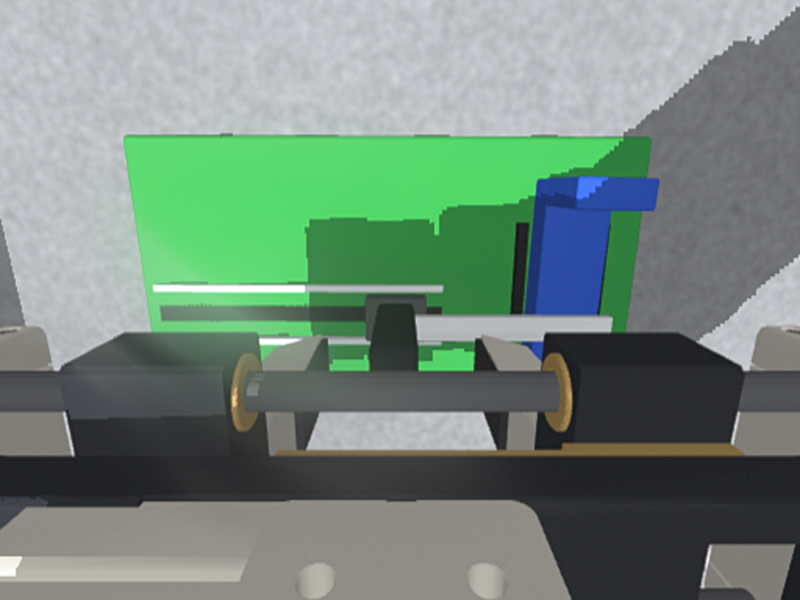

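Fingers are descending either side of the grip, with the grip at (395,350) midway between them. They are still closing.

Emit:
{"name": "arm_command", "arguments": {
  "plan": [
    [[0,0,0],[0,0,0]],
    [[0,0,0],[0,0,0]],
    [[0,0,0],[0,0,0]],
    [[0,0,0],[0,0,0]],
    [[0,0,0],[0,0,0]]
  ]
}}

```text
clock: 5.65
position: [0.5635, -0.2912, 0.0692]
ee_rot: [-1.573, 0.007, -0.008]
force: [0.9, -4.8, -2.3]
width: 0.193
```

Emit:
{"name": "arm_command", "arguments": {
  "plan": [
    [[0,0,0],[0,0,0]],
    [[0,0,0],[0,0,0]],
    [[0,0,0],[0,0,0]]
  ]
}}

```text
clock: 5.95
position: [0.5635, -0.2912, 0.0692]
ee_rot: [-1.573, 0.007, -0.008]
force: [0.8, -5.4, -2.9]
width: 0.198
```

Gripped: the opening is 18 mm. Rack y of the grip reads −0.0802, so I slide it 79.5 mm along −y.

Emit:
{"name": "arm_command", "arguments": {
  "plan": [
    [[0,0,-0.015],[0,0,0]],
    [[0,0,-0.033],[0,0,0]],
    [[0,0,-0.052],[0,0,0]],
    [[0,0,-0.07],[0,0,0]],
    [[0,0,-0.079],[0,0,0]]
  ]
}}

```text
clock: 6.45
position: [0.5626, -0.3715, 0.0692]
ee_rot: [-1.572, 0.008, -0.009]
force: [-1.3, 1.6, 3.4]
width: 0.193
```

Emit:
{"name": "arm_command", "arguments": {
  "plan": [
    [[0,0,0],[0,0,0]],
    [[0,0,0],[0,0,0]],
    [[0,0,0],[0,0,0]]
  ]
}}

```text
clock: 6.75
position: [0.5627, -0.3682, 0.0692]
ee_rot: [-1.571, 0.007, -0.006]
force: [-0.8, -1.0, 1.7]
width: 0.194
```

```bash
python3 - <<'E'
from h import *
np.set_printoptions(precision=4,suppress=True)
s=observe(); print(s["position"],s["ee_rot"],s["width"],s["force"])
w=get_image("wrist"); cv2.imwrite("pics/w4.png",cv2.resize(w["color"][:,:,::-1],(800,600),interpolation=cv2.INTER_CUBIC))
c=cam(w,s); im=w["color"]
hsv=cv2.cvtColor(im,cv2.COLOR_RGB2HSV)
m=cv2.inRange(hsv,(0,150,80),(8,255,255)); ys,xs=np.nonzero(m); print(list(zip(xs,ys))[:20])
for n,sm in [("top",get_image("top")),("scene",get_image("scene"))]:
    cv2.imwrite(f"pics/{n}4.png",cv2.resize(sm["color"][150:320,130:430,::-1],None,fx=2.6,fy=2.6,interpolation=cv2.INTER_CUBIC))
E
```

```text
[ 0.5627 -0.3682  0.0692] [-1.5708  0.0068 -0.0062] 0.19355690995921127 [-0.8013 -0.9731  1.7386]
[]
```

View pics/w4.png

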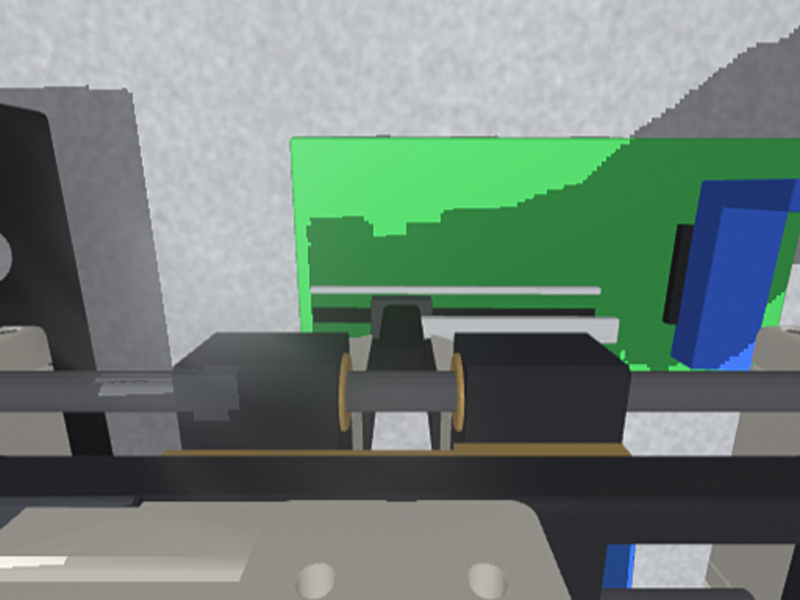

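The bar is clear of the spacer. Commanding 1.5 mm more, then releasing and rising with +x so I can check from above.

Emit:
{"name": "arm_command", "arguments": {
  "plan": [
    [[0,0,-0.0015],[0,0,0]],
    [[0,0,-0.0015],[0,0,0]],
    [[0,0,-0.0015],[0,0,0]]
  ]
}}

```text
clock: 7.2
position: [0.5627, -0.3693, 0.0691]
ee_rot: [-1.57, 0.007, -0.006]
force: [-2.8, 1.8, 3.9]
width: 0.195
```

Emit:
{"name": "arm_command", "arguments": {
  "plan": [
    [[0,0,0],[0,0,0]],
    [[0,0,0],[0,0,0]],
    [[0,0,0],[0,0,0]],
    [[0,0,0],[0,0,0]],
    [[0,0,0],[0,0,0]]
  ],
  "fingers": -1
}}

```text
clock: 7.7
position: [0.563, -0.37, 0.0691]
ee_rot: [-1.571, 0.007, -0.007]
force: [0.8, 0.1, -0.1]
width: 0.578
```

Emit:
{"name": "arm_command", "arguments": {
  "plan": [
    [[0,-0.03,0],[0,0,0]],
    [[0,-0.065,0],[0,0,0]],
    [[0.02,-0.11,0.03],[0,0,0]],
    [[0.03,-0.13,0.07],[0,0,0]],
    [[0.03,-0.13,0.08],[0,0,0]]
  ]
}}

```text
clock: 8.2
position: [0.5981, -0.2856, 0.2029]
ee_rot: [-1.57, -0.003, -0.008]
force: [0.0, 1.2, -0.6]
width: 0.985
```

Emit:
{"name": "arm_command", "arguments": {
  "plan": [
    [[0,0,0],[0,0,0]],
    [[0,0,0],[0,0,0]]
  ]
}}

```text
clock: 8.4
position: [0.5928, -0.2907, 0.1986]
ee_rot: [-1.571, 0.008, -0.006]
force: [0.0, -0.4, -0.0]
width: 0.999
```

```bash
python3 - <<'E'
from h import *
np.set_printoptions(precision=4,suppress=True)
st=observe(); w=get_image("wrist"); print(st["position"],st["ee_rot"],st["clock"],st["joints"])
cv2.imwrite("pics/w5.png",cv2.resize(w["color"][:240,:,::-1],(800,375),interpolation=cv2.INTER_CUBIC)); c=cam(w,st)
np.save("pics/w5.npy",w["color"]); np.savez("pics/w5c.npz",K=c[0],T=c[1])
for n,z in [("keeper_grip",.084),("mark",.014),("spacer_tab",.048),("spacer_tip",.023),("spacer",.014),("rack",0)]: print(n,[(np.round(x["point"],1).tolist(),round(x["confidence"],2),at_z(c,x["point"],z)) for x in place_of(w,n)])
im=w["color"]; hsv=cv2.cvtColor(im,cv2.COLOR_RGB2HSV)
m=cv2.inRange(hsv,(0,150,80),(8,255,255)); m[:140]=0;m[200:]=0; ys,xs=np.nonzero(m); print("clip n",len(xs),xs.min(),xs.max(),ys.min(),ys.max(),at_z(c,(xs.mean(),ys.mean()),.019))
t=get_image("top"); cv2.imwrite("pics/top5.png",cv2.resize(t["color"][160:225,315:425,::-1],None,fx=7,fy=7,interpolation=cv2.INTER_CUBIC))
E
```

```text
[ 0.5928 -0.2907  0.1986] [-1.5711  0.0076 -0.0059] 8.4 [ 0.0931  0.5339  0.4408  1.5366 -0.242   1.1265  2.147 ]
keeper_grip [([175.3, 155.1], 0.89, array([ 0.5617, -0.3707,  0.084 ]))]
mark [([192.9, 169.5], 0.54, array([ 0.5887, -0.3706,  0.014 ]))]
spacer_tab [([329.4, 91.6], 0.6, array([ 0.5004, -0.2131,  0.048 ]))]
spacer_tip [([322.0, 166.6], 0.77, array([ 0.5847, -0.211 ,  0.023 ])), ([320.9, 130.1], 0.56, array([ 0.5412, -0.2145,  0.023 ]))]
spacer [([323.0, 128.0], 0.61, array([ 0.5391, -0.2101,  0.014 ]))]
rack [([318.1, 127.8], 0.81, array([ 0.5393, -0.213 ,  0.    ]))]
clip n 41 190 193 163 178 [ 0.5895 -0.3711  0.019 ]
```

View pics/w5.png

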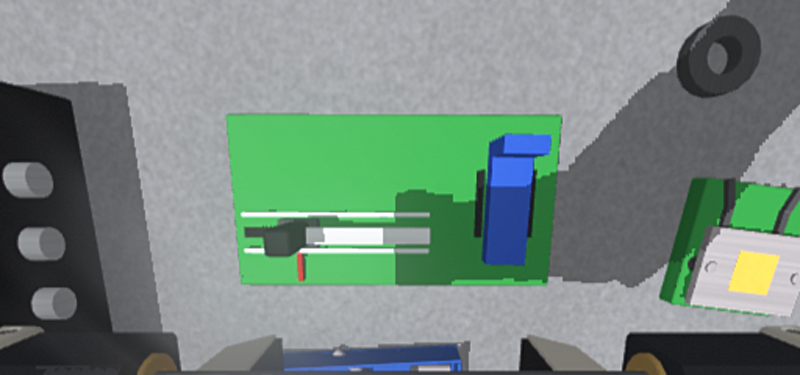

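View pics/top5.png

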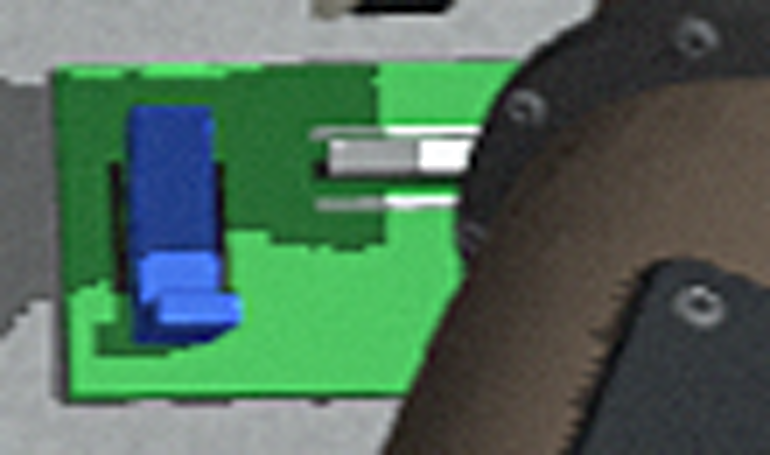

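Keeper grip y reads −0.3707 against the clip's −0.3711, so it is parked within 1 mm. Next is the tab, at about (0.502, −0.2115).

Emit:
{"name": "arm_command", "arguments": {
  "plan": [
    [[-0.03,0.02,0.026],[0,0,0]],
    [[-0.06,0.05,0.052],[0,0,0]],
    [[-0.091,0.08,0.0785],[0,0,0]],
    [[-0.091,0.09,0.0785],[0,0,0]],
    [[-0.091,0.09,0.0785],[0,0,0]]
  ]
}}

```text
clock: 9.3
position: [0.5018, -0.2099, 0.108]
ee_rot: [-1.57, 0.008, -0.004]
force: [0.3, -1.4, 0.8]
width: 0.996
```

```bash
python3 - <<'E'
from h import *
np.set_printoptions(precision=4,suppress=True)
st=observe(); w=get_image("wrist"); print(st["position"],st["ee_rot"],st["clock"])
cv2.imwrite("pics/w6.png",cv2.resize(w["color"][:,:,::-1],(800,600),interpolation=cv2.INTER_CUBIC)); c=cam(w,st)
for n,z in [("spacer_tab",.048),("spacer",.014)]: print(n,[(np.round(x["point"],1).tolist(),round(x["confidence"],2),at_z(c,x["point"],z)) for x in place_of(w,n)])
E
```

```text
[ 0.5018 -0.2099  0.108 ] [-1.5696  0.0084 -0.0041] 9.3
spacer_tab []
spacer [([256.8, 230.1], 0.7, array([ 0.5419, -0.21  ,  0.014 ]))]
```

View pics/w6.png

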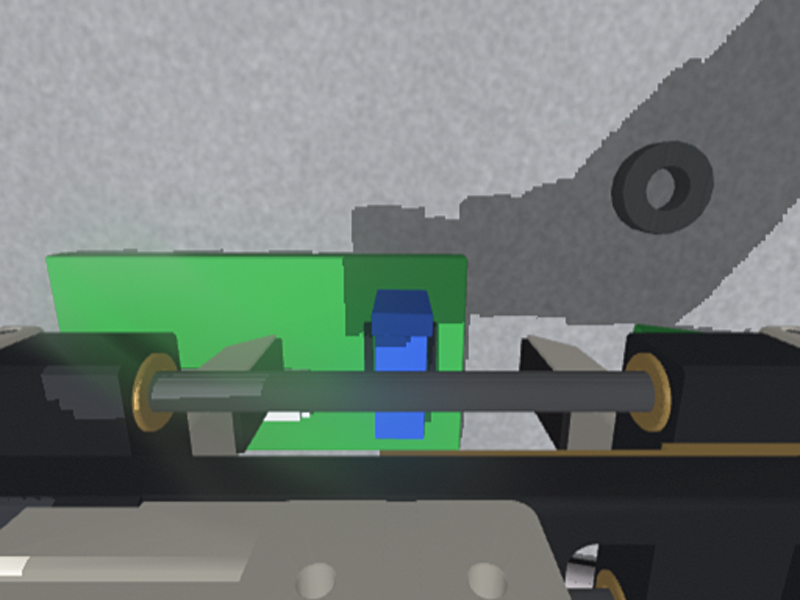

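```bash
python3 - <<'E'
from h import *
st=observe(); print(st["position"]); w=get_image("wrist"); c=cam(w,st)
for X in [(.4967,-.225,.066),(.4967,-.195,.066),(.5087,-.225,.066),(.5087,-.195,.066),(.4967,-.21,.014)]: print(X,(proj(c,X)*1.5625).round(0))
cv2.imwrite("pics/w6c.png",cv2.resize(w["color"][170:290,220:300,::-1],None,fx=5,fy=5,interpolation=cv2.INTER_CUBIC))
E
```

```text
[ 0.50515283 -0.21229475  0.11037496]
(0.4967, -0.225, 0.066) [375. 306.]
(0.4967, -0.195, 0.066) [436. 305.]
(0.5087, -0.225, 0.066) [376. 329.]
(0.5087, -0.195, 0.066) [436. 329.]
(0.4967, -0.21, 0.014) [405. 282.]
```

View pics/w6c.png

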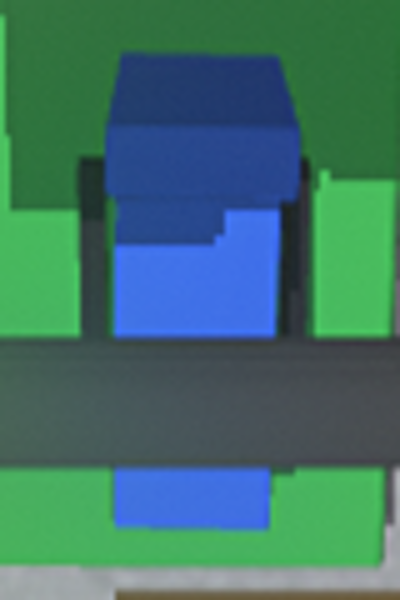

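The tab's top face matches the prediction within 1 mm, so the tab is at (0.5025, −0.2095). Descending and gripping.

Emit:
{"name": "arm_command", "arguments": {
  "plan": [
    [[-0.0025,0.02,0.003],[0,0,0]],
    [[-0.0025,0.04,0.003],[0,0,0]],
    [[-0.0025,0.057,0.003],[0,0,0]],
    [[-0.0025,0.0595,0.003],[0,0,0]],
    [[-0.0025,0.0595,0.003],[0,0,0]]
  ]
}}

```text
clock: 10.0
position: [0.5014, -0.2086, 0.0501]
ee_rot: [-1.571, 0.007, -0.007]
force: [-0.3, 0.1, 1.3]
width: 1.005
```

Emit:
{"name": "arm_command", "arguments": {
  "plan": [
    [[0,0,0],[0,0,0]],
    [[0,0,0],[0,0,0]],
    [[0,0,0],[0,0,0]],
    [[0,0,0],[0,0,0]],
    [[0,0,0],[0,0,0]]
  ],
  "fingers": 1,
  "squeeze": 45
}}

```text
clock: 10.5
position: [0.5009, -0.2078, 0.0499]
ee_rot: [-1.571, 0.006, -0.007]
force: [0.6, -0.6, 0.5]
width: 0.617
```

Emit:
{"name": "arm_command", "arguments": {
  "plan": [
    [[0,0,0],[0,0,0]],
    [[0,0,0],[0,0,0]],
    [[0,0,0],[0,0,0]],
    [[0,0,0],[0,0,0]],
    [[0,0,0],[0,0,0]]
  ]
}}

```text
clock: 11.0
position: [0.5007, -0.208, 0.0497]
ee_rot: [-1.571, 0.007, -0.007]
force: [-0.2, -0.2, 0.7]
width: 0.318
```

```bash
python3 - <<'E'
from h import *
np.set_printoptions(precision=4,suppress=True)
st=observe(); print(st["position"],st["ee_rot"],st["width"],st["force"])
E
```

```text
[ 0.5007 -0.208   0.0497] [-1.5708  0.0068 -0.0067] 0.3176005248387816 [-0.2072 -0.2287  0.6723]
```

Gripped: the opening is about 29 mm. Lifting straight up, then carrying it to a viewing pose over clamp_a.

Emit:
{"name": "arm_command", "arguments": {
  "plan": [
    [[0,-0.015,0],[0,0,0]],
    [[0,-0.04,0],[0,0,0]],
    [[0,-0.075,0],[0,0,0]],
    [[0,-0.115,0],[0,0,0]],
    [[0,-0.15,0],[0,0,0]]
  ]
}}

```text
clock: 11.5
position: [0.5004, -0.2078, 0.2012]
ee_rot: [-1.571, 0.007, -0.007]
force: [1.0, 0.3, -1.6]
width: 0.32
```

Emit:
{"name": "arm_command", "arguments": {
  "plan": [
    [[0.018,0,0.035],[0,0,0]],
    [[0.037,0,0.075],[0,0,0]],
    [[0.057,0,0.115],[0,0,0]],
    [[0.077,0,0.155],[0,0,0]],
    [[0.095,0,0.19],[0,0,0]]
  ]
}}

```text
clock: 12.0
position: [0.5977, -0.016, 0.1994]
ee_rot: [-1.57, 0.006, -0.005]
force: [-0.3, -0.9, -1.3]
width: 0.322
```

Emit:
{"name": "arm_command", "arguments": {
  "plan": [
    [[0.018,0,0.035],[0,0,0]],
    [[0.037,0,0.07],[0,0,0]],
    [[0.055,0,0.105],[0,0,0]],
    [[0.055,0,0.105],[0,0,0]],
    [[0.055,0,0.105],[0,0,0]]
  ]
}}

```text
clock: 12.5
position: [0.6529, 0.087, 0.1988]
ee_rot: [-1.571, 0.006, -0.004]
force: [-0.0, -0.6, -1.0]
width: 0.322
```

```bash
python3 - <<'E'
from h import *
np.set_printoptions(precision=4,suppress=True)
st=observe(); w=get_image("wrist"); print(st["position"],st["ee_rot"],st["clock"],st["joints"],st["width"])
cv2.imwrite("pics/w7.png",cv2.resize(w["color"][:,:,::-1],(800,600),interpolation=cv2.INTER_CUBIC)); c=cam(w,st)
np.save("pics/w7.npy",w["color"]); np.savez("pics/w7c.npz",K=c[0],T=c[1])
s=get_image("scene"); cv2.imwrite("pics/s7.png",cv2.resize(s["color"][100:300,170:400,::-1],None,fx=3.4,fy=3,interpolation=cv2.INTER_CUBIC))
E
```

```text
[0.6529 0.087  0.1988] [-1.5712  0.0061 -0.0038] 12.5 [-0.4582  0.5246  0.3805  1.5364 -0.2077  1.1223  1.531 ] 0.32234141543590583
```

View pics/w7.png

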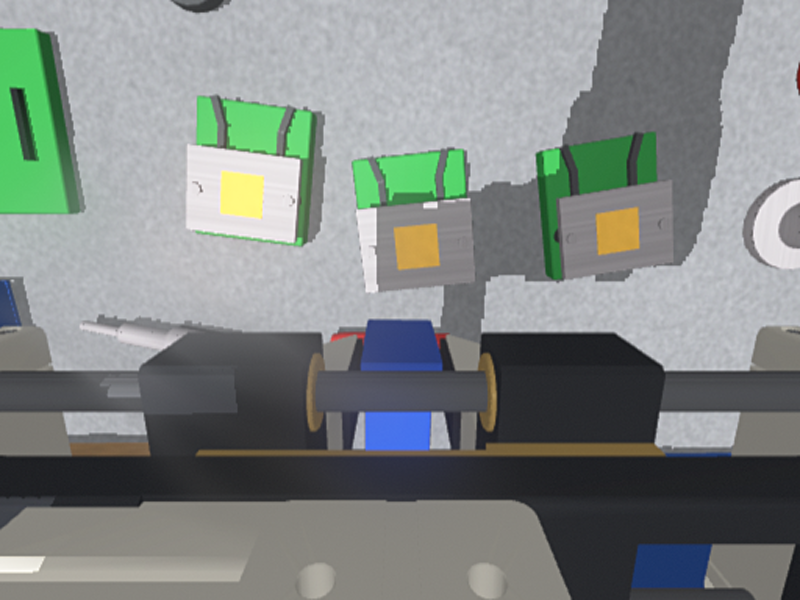

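View pics/s7.png

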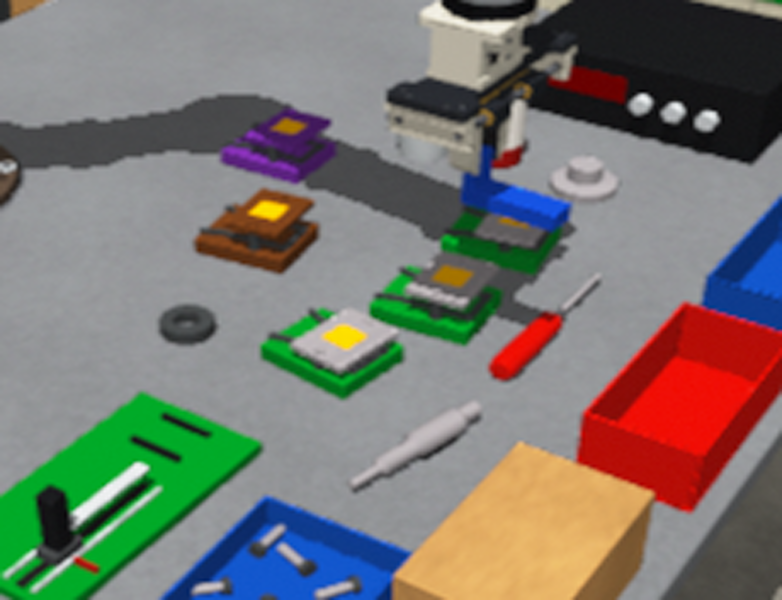

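The wrist view shows clamp_a in the middle, its plate corners near (357,208), (471,199), (474,281) and (376,292), with the yellow square at (417,247). The spacer hangs level and the keeper is still at the clip. I measure the clamp pose from a crop.

```bash
python3 - <<'E'
from h import *
np.set_printoptions(precision=4,suppress=True)
d=np.load("pics/w7c.npz"); c=(d["K"],d["T"]); im=np.load("pics/w7.npy")
cv2.imwrite("pics/w7c.png",cv2.resize(im[90:195,215:315,::-1],None,fx=6,fy=5.7,interpolation=cv2.INTER_CUBIC))
hsv=cv2.cvtColor(im,cv2.COLOR_RGB2HSV); m=cv2.inRange(hsv,(12,130,100),(34,255,255)); m[200:]=0
k,l,s,ce=cv2.connectedComponentsWithStats(m)
for i in range(1,k):
    if s[i,4]>100:
        r=cv2.minAreaRect(np.argwhere(l==i)[:,::-1].astype(np.float32)); b=[at_z(c,p,.052) for p in cv2.boxPoints(r)]
        for z in (.052,.042,.038): print(ce[i].round(1),z,at_z(c,ce[i],z))
        e=b[1]-b[0]; f=b[2]-b[1]; print(np.degrees(np.arctan2(e[1],e[0])),np.degrees(np.arctan2(f[1],f[0])),np.linalg.norm(e),np.linalg.norm(f))
E
```

```text
[395.1 147.5] 0.052 [0.619  0.2387 0.052 ]
[395.1 147.5] 0.042 [0.62   0.2436 0.042 ]
[395.1 147.5] 0.038 [0.6204 0.2455 0.038 ]
99.16993337222723 16.548748352708408 0.030336750205808838 0.028998547388197456
[266.4 157.4] 0.052 [0.6291 0.0979 0.052 ]
[266.4 157.4] 0.042 [0.6304 0.0982 0.042 ]
[266.4 157.4] 0.038 [0.631  0.0984 0.038 ]
95.34671889406344 6.5577824006748235 0.02942023552697138 0.029086170928313938
```

View pics/w7c.png

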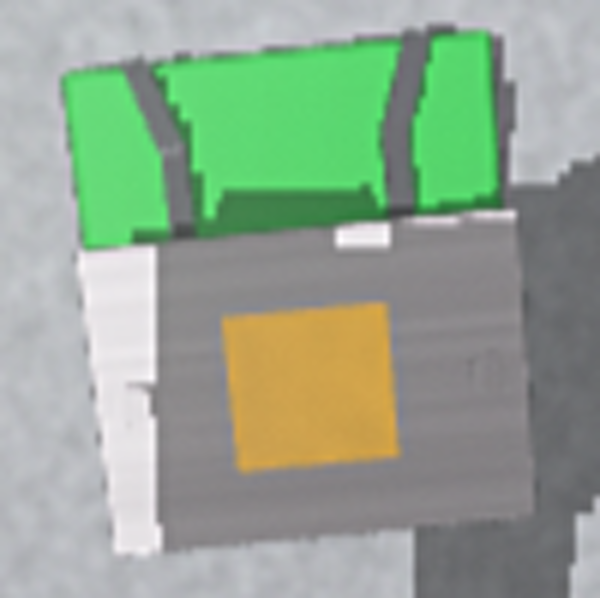

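```bash
python3 - <<'E'
from h import *
np.set_printoptions(precision=4,suppress=True)
d=np.load("pics/w7c.npz"); c=(d["K"],d["T"])
f=lambda x,y:(215+x/6-.4,90+y/5.7-.4)
P=[(78,248,.052,-30,-40),(516,212,.052,-30,40),(532,515,.052,30,40),(117,552,.052,30,-40),(65,72,.02,-65,-42),(490,33,.02,-65,42)]
Q=np.array([at_z(c,f(p[0],p[1]),p[2])[:2] for p in P]); M=np.array([p[3:] for p in P])/1e3
print(Q)
for sl in (slice(0,4),slice(0,6)):
    q,m=Q[sl],M[sl]; mm=m.mean(0);qq=q.mean(0);U,S,V=np.linalg.svd((m-mm).T@(q-qq));Rm=V.T@U.T;t=qq-Rm@mm
    print(t,np.degrees(np.arctan2(Rm[1,0],Rm[0,0]))); print((q-(m@Rm.T+t))*1e3)
a=at_z(c,f(132,390),.054);b=at_z(c,f(487,365),.054); print(a,b,np.degrees(np.arctan2(-(b-a)[0],(b-a)[1])),np.linalg.norm(a-b))
# channel rails at straight part
print(at_z(c,f(183,220),.025),at_z(c,f(398,200),.025))
E
```

```text
[[0.6025 0.0558]
 [0.5963 0.1345]
 [0.6548 0.1395]
 [0.6619 0.0614]
 [0.5688 0.0511]
 [0.5618 0.1333]]
[0.6289 0.0978] 4.9391091465582
[[ 0.0916  0.4599]
 [ 0.7537 -0.5358]
 [-0.5318 -0.7389]
 [-0.3134  0.8148]]
[0.6293 0.0978] 4.971465851302344
[[-0.328   0.4702]
 [ 0.3791 -0.5215]
 [-0.9034 -0.7584]
 [-0.73    0.7914]
 [ 0.6975  0.7888]
 [ 0.8848 -0.7704]]
[0.6293 0.0651 0.054 ] [0.6249 0.1299 0.054 ] 3.931784988539504 0.06497565967941576
[0.5983 0.0737 0.025 ] [0.5945 0.1156 0.025 ]
```

Clamp_a is at about (0.6285, 0.098) with yaw about 5°. I take the spacer to a pre-insert pose in front of its mouth.

Emit:
{"name": "arm_command", "arguments": {
  "plan": [
    [[-0.035,0,0],[0,-1.5,0]],
    [[-0.08,0.01,0],[0,-3,0]],
    [[-0.12,0.03,0],[0,-5.4,0]],
    [[-0.159,0.06,-0.0015],[0,-5.4,0]],
    [[-0.159,0.09,-0.0015],[0,-5.4,0]]
  ]
}}

```text
clock: 13.1
position: [0.4881, 0.084, 0.1091]
ee_rot: [-1.569, -0.063, 0.069]
force: [1.6, 0.5, -1.5]
width: 0.323
```

Emit:
{"name": "arm_command", "arguments": {
  "plan": [
    [[0,0,0],[0,0,0]],
    [[0,0,0],[0,0,0]],
    [[0,0,0],[0,0,0]]
  ]
}}

```text
clock: 13.4
position: [0.4963, 0.0853, 0.1112]
ee_rot: [-1.569, -0.069, 0.064]
force: [-0.3, -0.1, -1.4]
width: 0.318
```

```bash
python3 - <<'E'
from h import *
np.set_printoptions(precision=4,suppress=True)
st=observe(); w=get_image("wrist"); Rm=R.from_rotvec(st["ee_rot"]).as_matrix(); print(st["position"],"yaw",np.degrees(np.arctan2(Rm[1,0],Rm[0,0])),Rm[:,1],st["clock"])
cv2.imwrite("pics/w8.png",cv2.resize(w["color"][:,:,::-1],(800,600),interpolation=cv2.INTER_CUBIC))
s=get_image("scene"); cv2.imwrite("pics/s8.png",cv2.resize(s["color"][110:250,200:370,::-1],None,fx=4.5,fy=4.2,interpolation=cv2.INTER_CUBIC))
t=get_image("top"); cv2.imwrite("pics/t8.png",cv2.resize(t["color"][130:260,160:320,::-1],None,fx=5,fy=4.6,interpolation=cv2.INTER_CUBIC))
E
```

```text
[0.4963 0.0853 0.1112] yaw 4.839813364962253 [ 0.0029  0.0005 -1.    ] 13.4
```

View pics/s8.png

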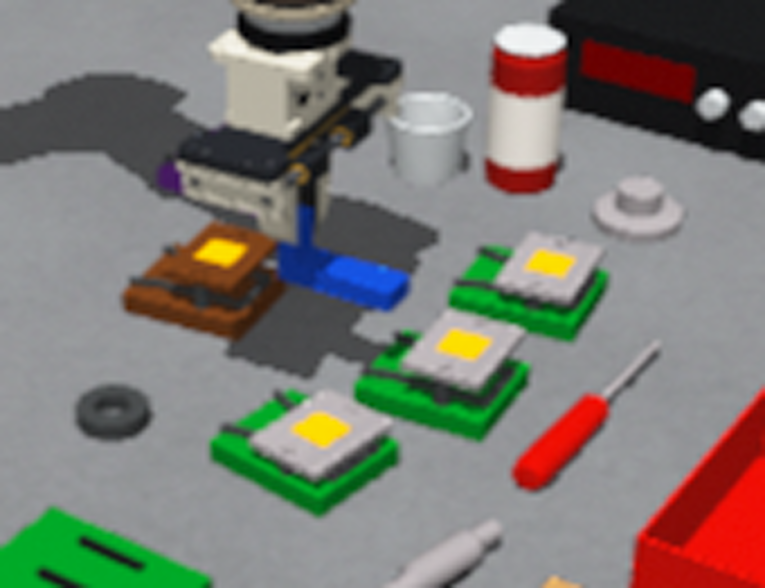

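View pics/t8.png

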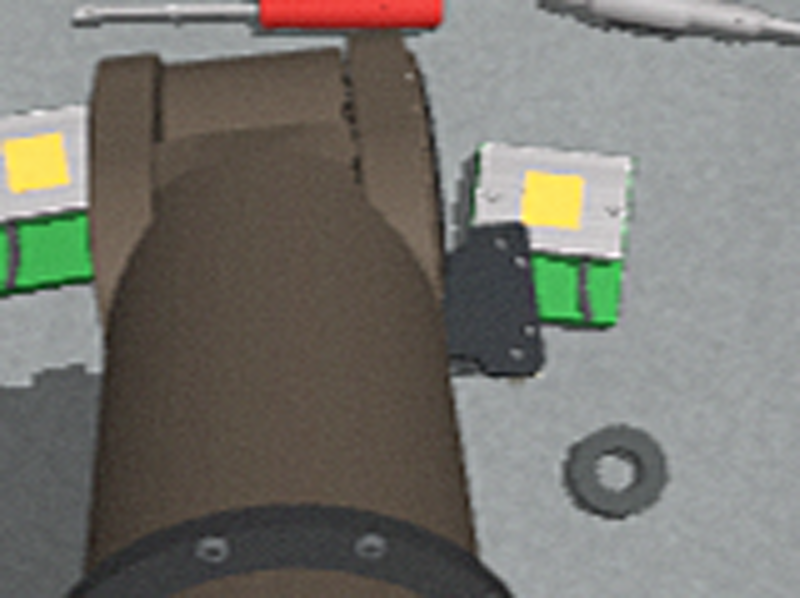

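View pics/w8.png

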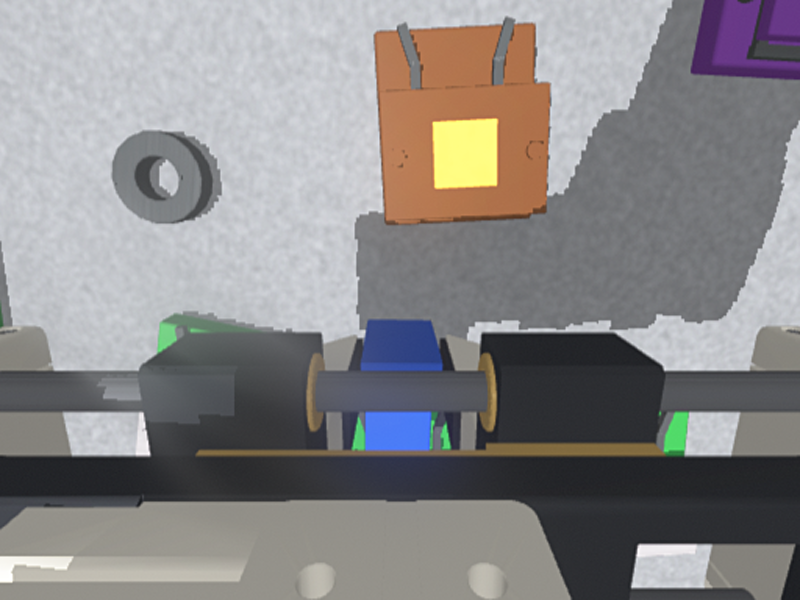

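```bash
python3 - <<'E'
from h import *
np.set_printoptions(precision=4,suppress=True)
st=observe();w=get_image("wrist");c=cam(w,st); Rm=R.from_rotvec(st["ee_rot"]).as_matrix()
print(st["position"])
cv2.imwrite("pics/w8c.png",cv2.resize(w["color"][190:300,210:310,::-1],None,fx=6,fy=5,interpolation=cv2.INTER_CUBIC))
for off in (0,.002,.004):
  for X in [(off-.006,-.0163,-.015),(off+.006,-.0163,.015),(off-.006,.0357,0)]:
    u=proj(c,st["position"]+Rm@np.array(X)); print(off,X,u.round(1),((u[0]-210)*6).round(0),((u[1]-190)*5).round(0))
E
```

```text
[0.4956 0.0857 0.1108]
0 (-0.006, -0.0163, -0.015) [229.7 229.3] 118.0 197.0
0 (0.006, -0.0163, 0.015) [283.3 249.2] 440.0 296.0
0 (-0.006, 0.0357, 0) [256.7 202.1] 280.0 60.0
0.002 (-0.004, -0.0163, -0.015) [229.8 232.7] 119.0 214.0
0.002 (0.008, -0.0163, 0.015) [283.2 252.5] 439.0 312.0
0.002 (-0.004, 0.0357, 0) [256.7 204.7] 280.0 73.0
0.004 (-0.002, -0.0163, -0.015) [229.9 236. ] 119.0 230.0
0.004 (0.01, -0.0163, 0.015) [283.1 255.7] 439.0 328.0
0.004 (-0.002, 0.0357, 0) [256.7 207.2] 280.0 86.0
```

View pics/w8c.png

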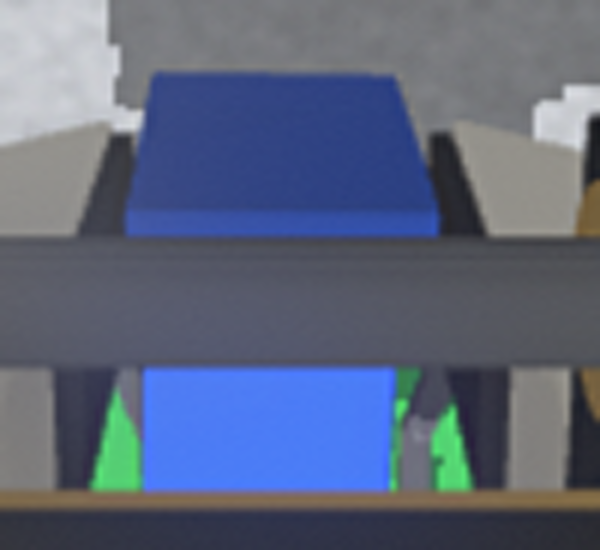

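The spacer's grip offset is confirmed at 1.8 mm and it is level. The channel centre is about 1 mm to +y, as computed. Lowering in front of the plate.

Emit:
{"name": "arm_command", "arguments": {
  "plan": [
    [[0,0.015,0.001],[0,0,0]],
    [[0,0.032,0.001],[0,0,0]],
    [[0,0.046,0.001],[0,0,0]],
    [[0,0.0525,0.001],[0,0,0]],
    [[0,0.0525,0.001],[0,0,0]]
  ]
}}

```text
clock: 14.1
position: [0.494, 0.0866, 0.0568]
ee_rot: [-1.57, -0.067, 0.068]
force: [0.6, -0.3, -1.3]
width: 0.318
```

Emit:
{"name": "arm_command", "arguments": {
  "plan": [
    [[0,0,0],[0,0,0]],
    [[0,0,0],[0,0,0]]
  ]
}}

```text
clock: 14.3
position: [0.4948, 0.0868, 0.0579]
ee_rot: [-1.569, -0.068, 0.066]
force: [0.6, -0.8, -1.0]
width: 0.32
```

```bash
cat > look.py <<'E'
from h import *
import sys
np.set_printoptions(precision=4,suppress=True)
n=sys.argv[1]
st=observe(); w=get_image("wrist"); Rm=R.from_rotvec(st["ee_rot"]).as_matrix(); print(st["position"],"yaw",np.degrees(np.arctan2(Rm[1,0],Rm[0,0])).round(2),st["clock"],st["force"],st["width"])
y=np.radians(5);A=np.array([[np.cos(y),np.sin(y)],[-np.sin(y),np.cos(y)]]); p=A@(st["position"][:2]-[.6285,.0983]); print("TCP in clamp",p,"tip",p[0]+.0858,"under",st["position"][2]-.0357)
cv2.imwrite(f"pics/w{n}.png",cv2.resize(w["color"][160:310,180:330,::-1],None,fx=5,fy=4,interpolation=cv2.INTER_CUBIC))
s=get_image("scene"); cv2.imwrite(f"pics/s{n}.png",cv2.resize(s["color"][130:240,220:350,::-1],None,fx=6,fy=5.4,interpolation=cv2.INTER_CUBIC))
E
python3 look.py 9
```

```text
[0.4948 0.0868 0.0579] yaw 4.91 14.3 [ 0.6226 -0.8254 -0.9526] 0.32048556226026453
TCP in clamp [-0.1342  0.0002] tip -0.04843145282721002 under 0.02219106889667282
```

View pics/s9.png

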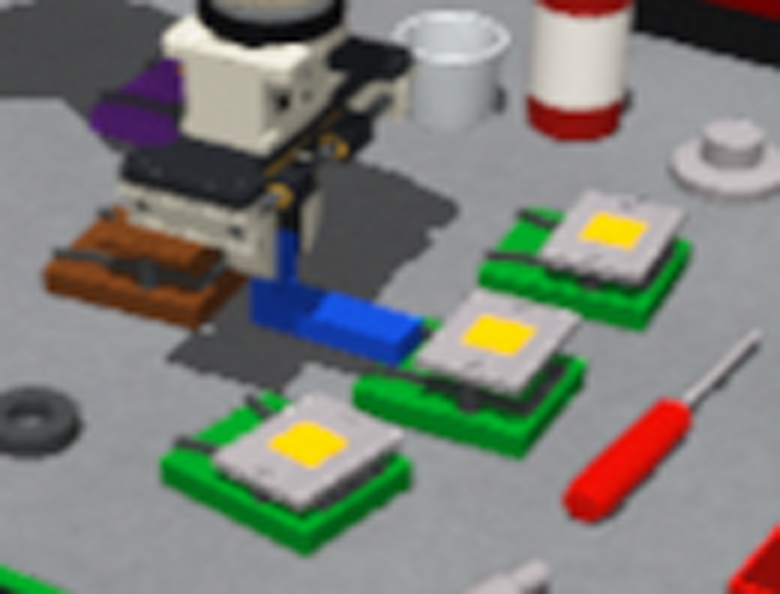

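View pics/w9.png

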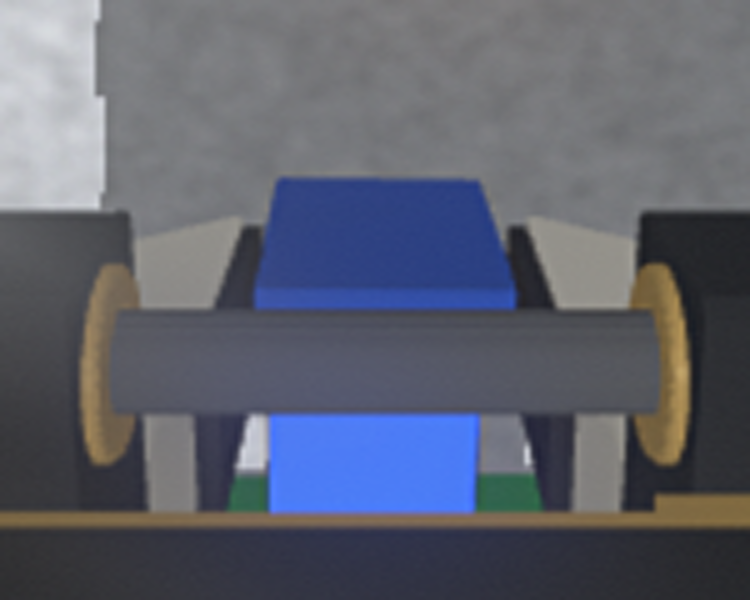

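The tip sits in the channel mouth, in line with it. Sliding in.

Emit:
{"name": "arm_command", "arguments": {
  "plan": [
    [[0.008,0,0],[0,0,0]],
    [[0.018,0,0],[0,0,0]],
    [[0.028,0,0],[0,0,0]],
    [[0.036,0,0],[0,0,0]],
    [[0.04,0,0],[0,0,0]]
  ]
}}

```text
clock: 14.9
position: [0.5353, 0.0902, 0.0571]
ee_rot: [-1.57, -0.068, 0.067]
force: [-0.9, -0.6, -1.2]
width: 0.321
```

```bash
python3 look.py 10
```

```text
[0.5353 0.0902 0.0571] yaw 4.9 14.9 [-0.8581 -0.5874 -1.2275] 0.32098032806049476
TCP in clamp [-0.0935  0.    ] tip -0.007707264912212339 under 0.021421579195514247
```

View pics/s10.png

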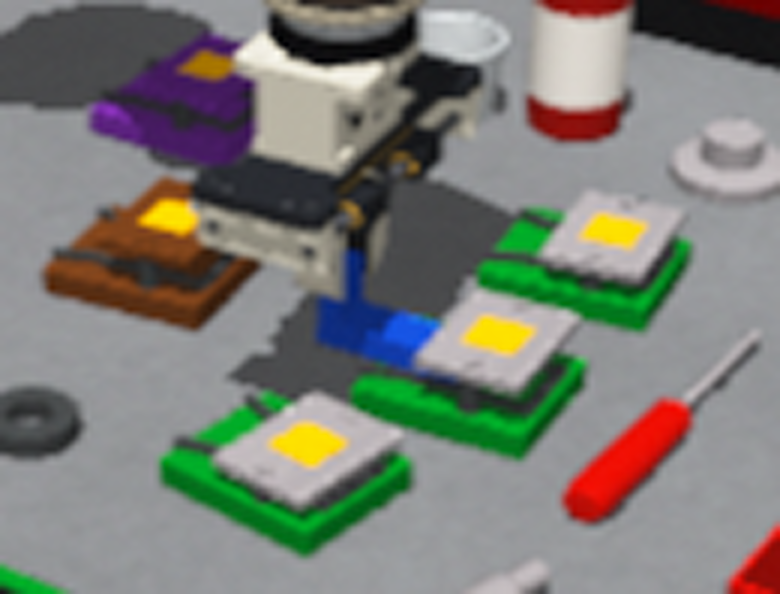

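View pics/w10.png

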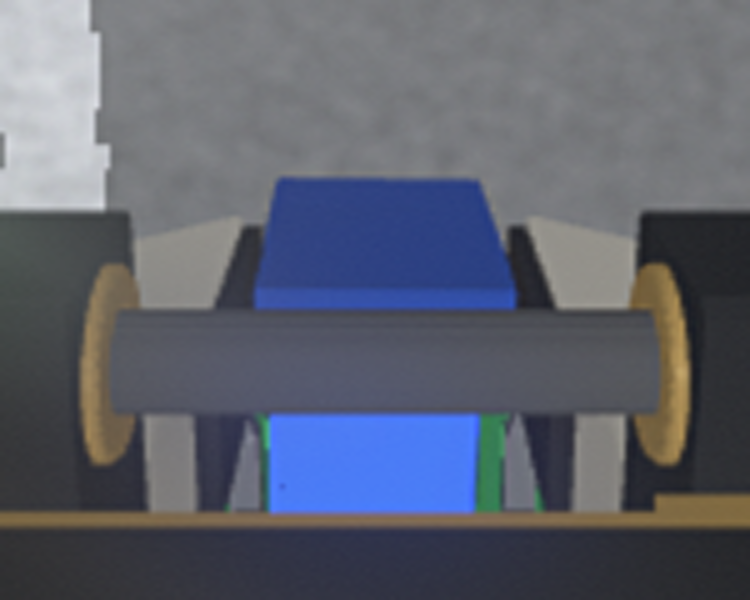

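The bar is under the plate with no contact force. The gap to the right rail is larger, so I nudge +1.2 mm in y and continue.

Emit:
{"name": "arm_command", "arguments": {
  "plan": [
    [[0.006,0,0.0012],[0,0,0]],
    [[0.014,0,0.0012],[0,0,0]],
    [[0.022,0,0.0012],[0,0,0]],
    [[0.027,0,0.0012],[0,0,0]],
    [[0.028,0,0.0012],[0,0,0]]
  ]
}}

```text
clock: 15.5
position: [0.5627, 0.0937, 0.0572]
ee_rot: [-1.57, -0.068, 0.067]
force: [-0.6, 0.4, -2.2]
width: 0.322
```

Emit:
{"name": "arm_command", "arguments": {
  "plan": [
    [[0.001,0,0],[0,0,0]],
    [[0.002,0,0],[0,0,0]],
    [[0.003,0,0],[0,0,0]]
  ]
}}

```text
clock: 15.8
position: [0.5646, 0.0939, 0.0572]
ee_rot: [-1.57, -0.067, 0.067]
force: [0.2, 0.4, -0.6]
width: 0.319
```

```bash
python3 look.py 11
```

```text
[0.5646 0.0939 0.0572] yaw 4.91 15.8 [ 0.2241  0.369  -0.6366] 0.3189095137806099
TCP in clamp [-0.064   0.0012] tip 0.021803452616198635 under 0.021487099819182252
```

View pics/w11.png

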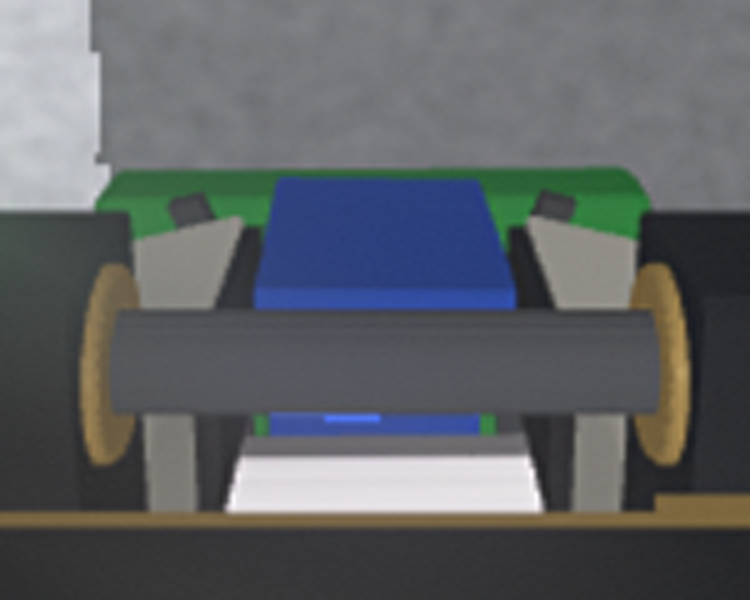

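It is now centred in the channel. I ease forward until the lip stops it.

Emit:
{"name": "arm_command", "arguments": {
  "plan": [
    [[0.001,0,0],[0,0,0]],
    [[0.002,0,0],[0,0,0]],
    [[0.003,0,0],[0,0,0]],
    [[0.003,0,0],[0,0,0]]
  ]
}}

```text
clock: 16.3
position: [0.568, 0.0942, 0.0572]
ee_rot: [-1.57, -0.067, 0.067]
force: [-0.8, 0.2, -2.1]
width: 0.321
```

Emit:
{"name": "arm_command", "arguments": {
  "plan": [
    [[0.001,0,0],[0,0,0]],
    [[0.0015,0,0],[0,0,0]],
    [[0.0015,0,0],[0,0,0]]
  ]
}}

```text
clock: 16.6
position: [0.5689, 0.0942, 0.057]
ee_rot: [-1.57, -0.067, 0.068]
force: [-1.9, -0.3, -0.4]
width: 0.321
```

Emit:
{"name": "arm_command", "arguments": {
  "plan": [
    [[0.001,0,0],[0,0,0]],
    [[0.0015,0,0],[0,0,0]],
    [[0.0015,0,0],[0,0,0]]
  ]
}}

```text
clock: 16.9
position: [0.5691, 0.0942, 0.0568]
ee_rot: [-1.57, -0.065, 0.07]
force: [-6.1, -0.7, 0.8]
width: 0.317
```

```bash
python3 look.py 12
```

```text
[0.5691 0.0942 0.0568] yaw 4.91 16.9 [-6.0786 -0.7383  0.823 ] 0.3170812976059676
TCP in clamp [-0.0596  0.0011] tip 0.02623971435674203 under 0.021051841035178397
```

The lip stops it at 6 N, with the TCP not moving further. I relax 0.5 mm, lower onto the seat, then release.

Emit:
{"name": "arm_command", "arguments": {
  "plan": [
    [[-0.0007,0.0005,0],[0,0,0]],
    [[-0.0007,0.001,0],[0,0,0]],
    [[-0.0007,0.0015,0],[0,0,0]],
    [[-0.0007,0.0015,0],[0,0,0]]
  ]
}}

```text
clock: 17.4
position: [0.5687, 0.0942, 0.0557]
ee_rot: [-1.57, -0.065, 0.069]
force: [-7.7, -0.6, 5.7]
width: 0.322
```

Emit:
{"name": "arm_command", "arguments": {
  "plan": [
    [[0,0,0],[0,0,0]],
    [[0,0,0],[0,0,0]],
    [[0,0,0],[0,0,0]],
    [[0,0,0],[0,0,0]],
    [[0,0,0],[0,0,0]]
  ],
  "fingers": 0
}}

```text
clock: 17.9
position: [0.5704, 0.0945, 0.0558]
ee_rot: [-1.57, -0.068, 0.067]
force: [-0.2, -0.4, 0.5]
width: 0.496
```

```bash
python3 look.py 13
```

```text
[0.5704 0.0945 0.0558] yaw 4.91 17.9 [-0.2289 -0.3676  0.5494] 0.49616199419176815
TCP in clamp [-0.0582  0.0013] tip 0.027591238041470574 under 0.02005583923198378
```

View pics/s13.png

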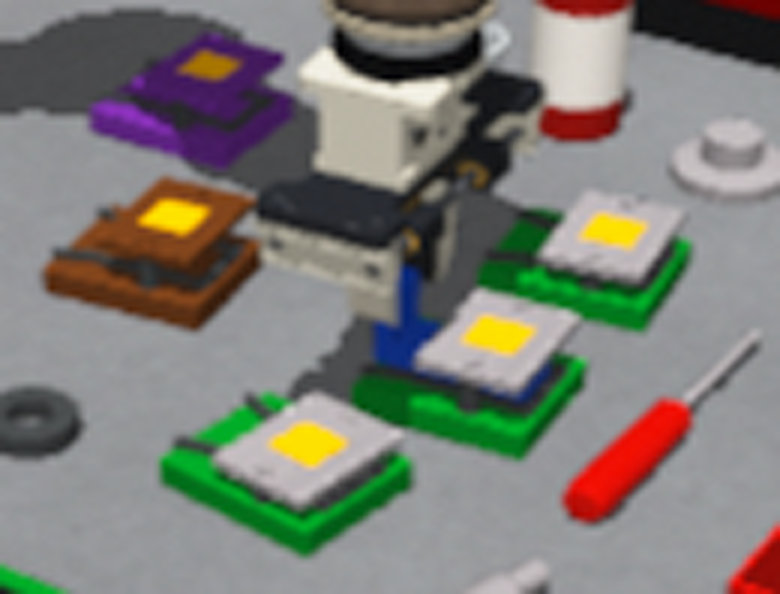

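View pics/w13.png

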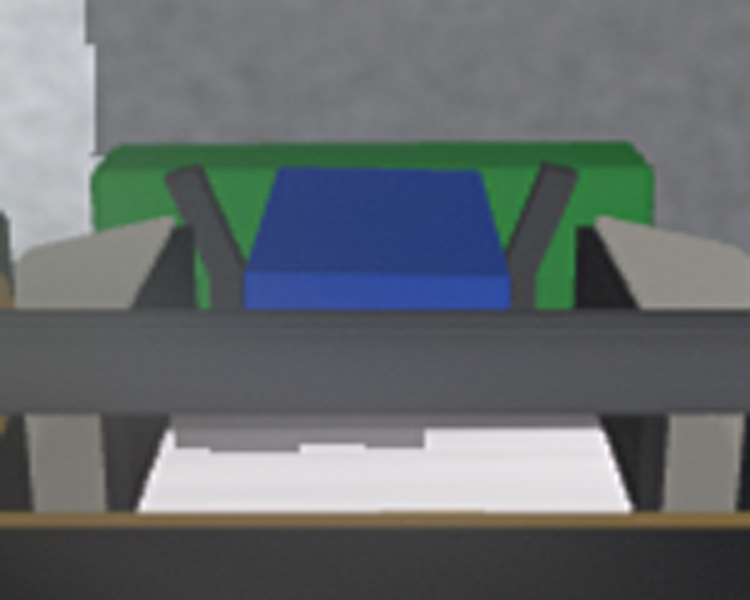

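The spacer is home on the seat and centred in the channel; the force vanished on release. I retract up and close the fingers.

Emit:
{"name": "arm_command", "arguments": {
  "plan": [
    [[0,-0.01,0],[0,0,0]],
    [[0,-0.03,0],[0,0,0]],
    [[0,-0.06,0],[0,0,0]],
    [[0,-0.1,0],[0,0,0]],
    [[0,-0.12,0],[0,0,0]]
  ]
}}

```text
clock: 18.5
position: [0.5714, 0.0944, 0.1796]
ee_rot: [-1.569, -0.07, 0.064]
force: [0.8, 0.3, 0.4]
width: 0.506
```

Emit:
{"name": "arm_command", "arguments": {
  "plan": [
    [[0.04,0,0],[0,0,0]],
    [[0.08,0,0],[0,0,0]],
    [[0.1,0,0],[0,0,0]],
    [[0.1,0,0],[0,0,0]],
    [[0.1,0,0],[0,0,0]]
  ],
  "fingers": 1,
  "squeeze": 30
}}

```text
clock: 19.0
position: [0.6694, 0.1027, 0.1757]
ee_rot: [-1.57, -0.067, 0.068]
force: [0.3, -0.6, -0.6]
width: 0.115
```

Emit:
{"name": "arm_command", "arguments": {
  "plan": [
    [[0,0,0],[0,0,0]],
    [[0,0,0],[0,0,0]],
    [[0,0,0],[0,0,0]],
    [[0,0,0],[0,0,0]]
  ]
}}

```text
clock: 19.4
position: [0.6694, 0.1031, 0.1759]
ee_rot: [-1.57, -0.067, 0.067]
force: [0.5, -0.6, 0.3]
width: 0.005
```

```bash
python3 - <<'E'
from h import *
np.set_printoptions(precision=4,suppress=True)
st=observe(); w=get_image("wrist"); print(st["position"],st["ee_rot"],st["clock"],st["width"],st["force"]); c=cam(w,st)
cv2.imwrite("pics/w14.png",cv2.resize(w["color"][:,:,::-1],(800,600),interpolation=cv2.INTER_CUBIC))
hsv=cv2.cvtColor(w["color"],cv2.COLOR_RGB2HSV); m=cv2.inRange(hsv,(12,130,100),(34,255,255)); m[225:]=0
k,l,s,ce=cv2.connectedComponentsWithStats(m)
for i in range(1,k):
    if s[i,4]>100: print(ce[i],at_z(c,ce[i],.052),s[i])
print([(x["point"],x["confidence"]) for x in place_of(w,"spacer_tab")])
E
```

```text
[0.6694 0.1031 0.1759] [-1.5695 -0.0675  0.0673] 19.4 0.005229650257750322 [ 0.5097 -0.6136  0.2582]
[134.7616  95.2887] [ 0.5928 -0.0222  0.052 ] [120  79  32  35 755]
[255. 144.] [0.6293 0.0979 0.052 ] [241 130  29  29 841]
[394.198  146.1577] [0.6193 0.2384 0.052 ] [380 131  30  31 818]
[([254.3, 79.1], 0.56)]
```

View pics/w14.png

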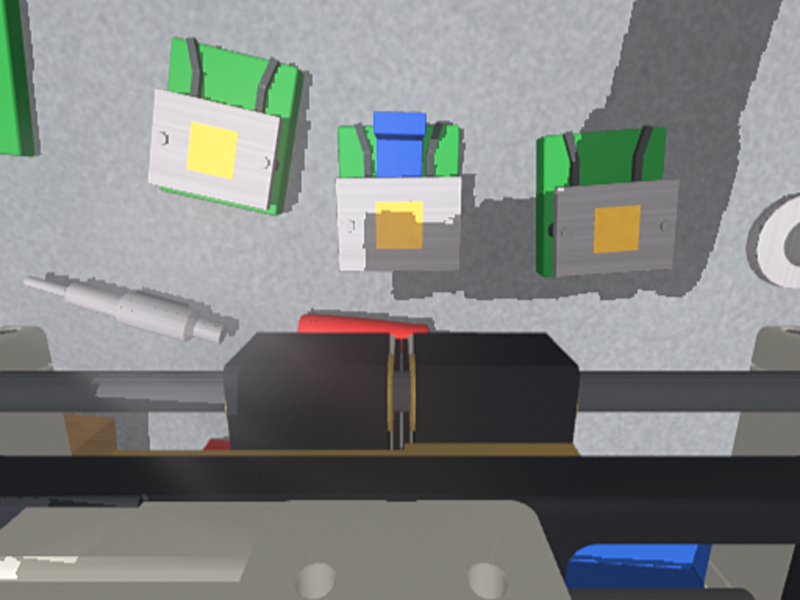

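Spacer in place, with its tab at (399,125) on clamp_a's apron and the plate centre at (0.629, 0.098). I move to just above the plate.

```bash
python3 - <<'E'
from h import *
np.set_printoptions(precision=2,suppress=True)
st=observe(); w=get_image("wrist"); c=cam(w,st); y=np.radians(5);A=np.array([[np.cos(y),-np.sin(y)],[np.sin(y),np.cos(y)]])
for X in [(-53,-15),(-53,15),(-65,-15),(-65,15)]:
    q=A@(np.array(X)/1e3)+[.629,.098]; print(X,proj(c,(*q,.072))*1.5625)
cv2.imwrite("pics/w15.png",cv2.resize(w["color"][60:180,205:305,::-1],None,fx=6,fy=5,interpolation=cv2.INTER_CUBIC))
E
```

```text
(-53, -15) [372.14 133.72]
(-53, 15) [424.64 133.68]
(-65, -15) [371.78 111.16]
(-65, 15) [424.91 111.12]
```

View pics/w15.png

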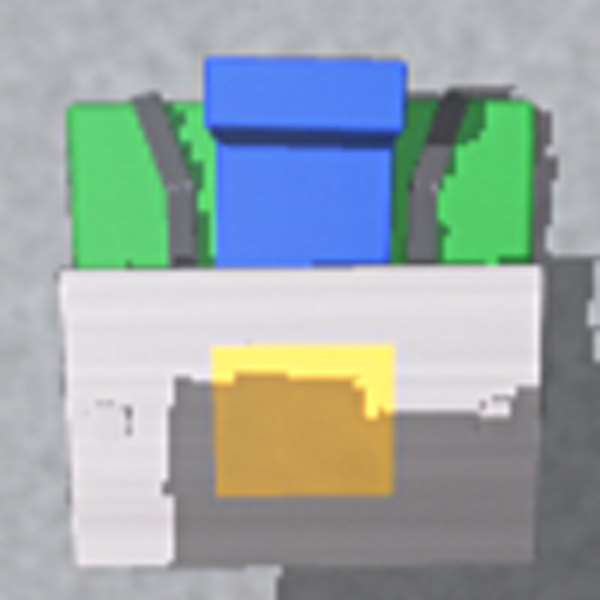

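Emit:
{"name": "arm_command", "arguments": {
  "plan": [
    [[-0.02,0.02,-0.001],[0,0,0]],
    [[-0.04,0.05,-0.0016],[0,0,0]],
    [[-0.0407,0.08,-0.0016],[0,0,0]],
    [[-0.0407,0.096,-0.0016],[0,0,0]],
    [[-0.0407,0.096,-0.0016],[0,0,0]]
  ]
}}

```text
clock: 20.05
position: [0.6275, 0.0977, 0.0774]
ee_rot: [-1.57, -0.064, 0.071]
force: [-0.4, -0.3, 0.0]
width: 0.008
```

The tab matches the fully-home prediction within 1 mm. Now pressing.

Emit:
{"name": "arm_command", "arguments": {
  "plan": [
    [[0,0.003,0],[0,0,0]],
    [[0,0.006,0],[0,0,0]],
    [[0,0.008,0],[0,0,0]],
    [[0,0.01,0],[0,0,0]],
    [[0,0.01,0],[0,0,0]]
  ]
}}

```text
clock: 20.55
position: [0.6294, 0.0979, 0.0698]
ee_rot: [-1.57, -0.067, 0.067]
force: [0.7, -0.2, -0.5]
width: 0.003
```

Emit:
{"name": "arm_command", "arguments": {
  "plan": [
    [[0,0.001,0],[0,0,0]],
    [[0,0.002,0],[0,0,0]],
    [[0,0.002,0],[0,0,0]]
  ]
}}

```text
clock: 20.85
position: [0.6293, 0.0979, 0.0676]
ee_rot: [-1.57, -0.067, 0.067]
force: [-0.1, -0.1, 0.5]
width: 0.004
```

No force yet though the tips should be at the plate. Looking before going on.

```bash
python3 - <<'E'
from h import *
st=observe(); print(st["position"],st["force"],st["clock"],R.from_rotvec(st["ee_rot"]).as_matrix().round(3)[:,1])
w=get_image("wrist"); cv2.imwrite("pics/w16.png",cv2.resize(w["color"][:,:,::-1],(800,600),interpolation=cv2.INTER_CUBIC))
s=get_image("scene"); cv2.imwrite("pics/s16.png",cv2.resize(s["color"][120:230,240:370,::-1],None,fx=6,fy=5.4,interpolation=cv2.INTER_CUBIC))
c=cam(s); print(proj(c,(.629,.098,.052)),proj(c,(.629,.098,.046)), proj(c,st["position"]-[0,0,.022]))
E
```

```text
[0.62927936 0.09790388 0.06761107] [-0.13551378 -0.13808173  0.4847366 ] 20.85 [-0.  0. -1.]
[302.88831563 191.96200112] [302.80214969 193.51894564] [302.85874964 193.66326629]
```

View pics/s16.png

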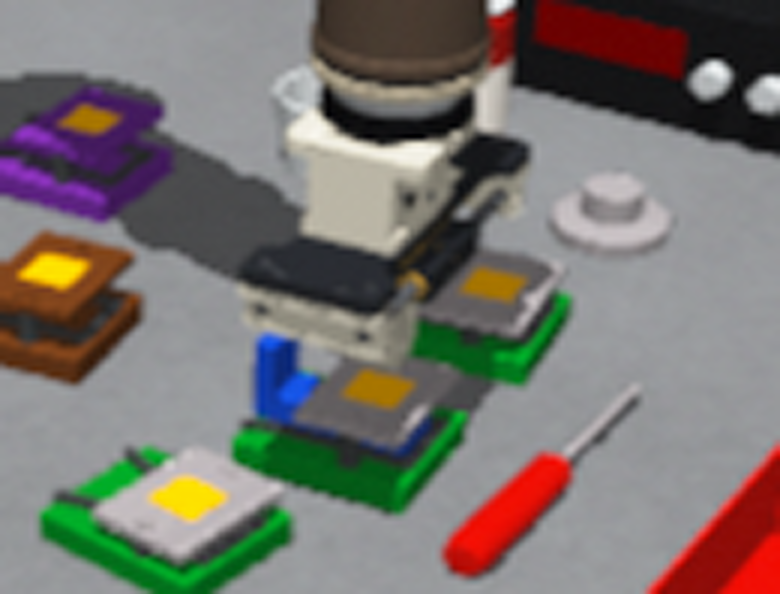

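View pics/w16.png

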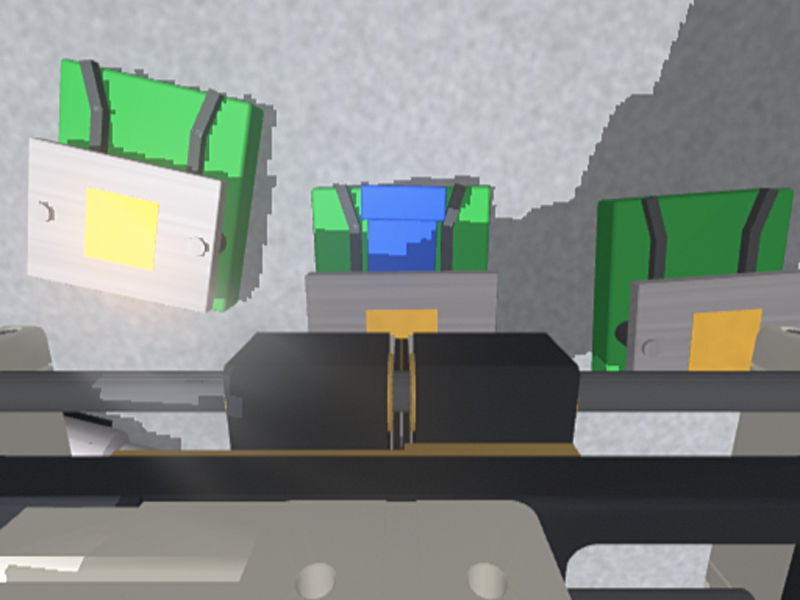

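```bash
python3 - <<'E'
from h import *
print(arm.tip_extent)
s=get_image("scene"); c=cam(s); 
print("s13 lowpoint pred", proj(c,(.57+.0095,.0715,.0338)),proj(c,(.57+.0095,.0525,.0338)))
st=observe();P=st["position"]
for dx in(-.0095,.0095):
  for dy in (-.019,.019):
    for e in (.022,0): print(dx,dy,e,proj(c,P+[dx,dy,-e]))
cv2.imwrite("pics/s17.png",cv2.resize(s["color"][140:215,270:340,::-1],None,fx=9,fy=8,interpolation=cv2.INTER_CUBIC))
t=get_image("top"); cv2.imwrite("pics/t17.png",cv2.resize(t["color"][120:230,150:300,::-1],None,fx=5,fy=5,interpolation=cv2.INTER_CUBIC))
E
```

```text
0.022
s13 lowpoint pred [284.82243819 195.67173262] [281.6254617  198.63628883]
-0.0095 -0.019 0.022 [297.18611404 195.62262004]
-0.0095 -0.019 0 [297.45434051 189.86091738]
-0.0095 0.019 0.022 [303.28329896 189.76492964]
-0.0095 0.019 0 [303.60182904 184.05403444]
0.0095 -0.019 0.022 [302.48802597 197.61582003]
0.0095 -0.019 0 [302.80715852 191.83473197]
0.0095 0.019 0.022 [308.52895033 191.68487093]
0.0095 0.019 0 [308.89727622 185.95460283]
```

View pics/s17.png

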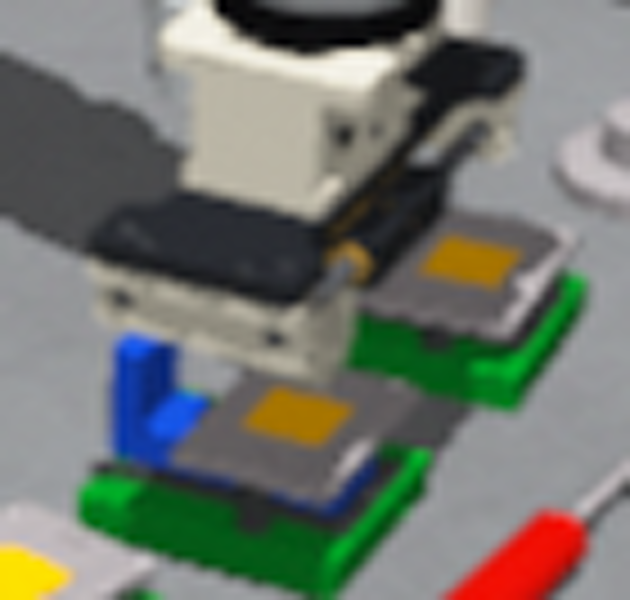

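```bash
python3 - <<'E'
from h import *
np.set_printoptions(precision=0,suppress=True)
w=get_image("wrist");T=np.linalg.inv(w["mount"]);c=(w["camera_matrix"],T)
for z in (.046,.065):
  for x in (-.0095,.0095):
    print(z,x,[(e,(proj(c,(x,e,z))*1.5625).round(0).tolist()) for e in (-.05,-.02,0,.01,.022)])
E
```

```text
0.046 -0.0095 [(-0.05, [567.0, 394.0]), (-0.02, [535.0, 353.0]), (0, [519.0, 334.0]), (0.01, [513.0, 326.0]), (0.022, [506.0, 317.0])]
0.046 0.0095 [(-0.05, [561.0, 454.0]), (-0.02, [531.0, 403.0]), (0, [516.0, 379.0]), (0.01, [510.0, 369.0]), (0.022, [504.0, 358.0])]
0.065 -0.0095 [(-0.05, [635.0, 394.0]), (-0.02, [590.0, 353.0]), (0, [568.0, 334.0]), (0.01, [559.0, 326.0]), (0.022, [550.0, 317.0])]
0.065 0.0095 [(-0.05, [626.0, 454.0]), (-0.02, [584.0, 403.0]), (0, [564.0, 379.0]), (0.01, [555.0, 369.0]), (0.022, [546.0, 358.0])]
```

View pics/t17.png

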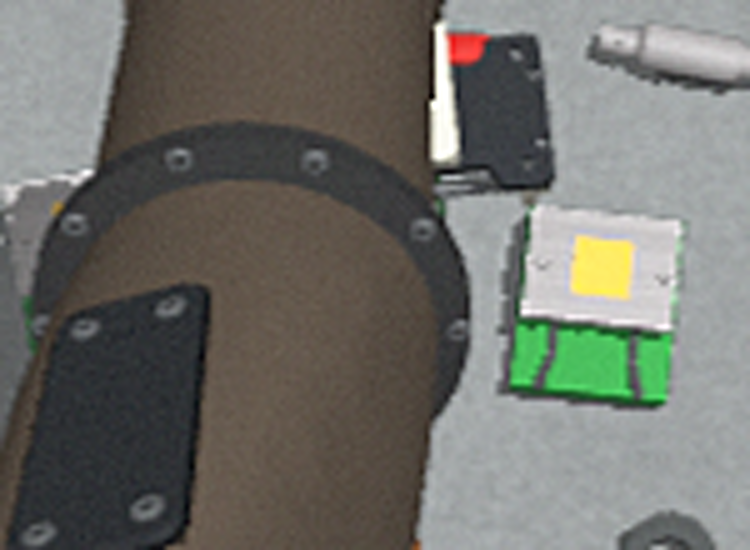

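The yellow square is unobscured, and in the earlier wrist pictures the fingertip corner lies near the TCP rather than 22 mm ahead. So the visible tips are shorter than the stated extent. I go down gently until there is contact; the body still clears the tab and pins.

Emit:
{"name": "arm_command", "arguments": {
  "plan": [
    [[0,0.002,0],[0,0,0]],
    [[0,0.004,0],[0,0,0]],
    [[0,0.006,0],[0,0,0]],
    [[0,0.008,0],[0,0,0]],
    [[0,0.008,0],[0,0,0]]
  ]
}}

```text
clock: 21.6
position: [0.6291, 0.0979, 0.0593]
ee_rot: [-1.57, -0.067, 0.068]
force: [0.2, -0.1, 0.2]
width: 0.01
```

Emit:
{"name": "arm_command", "arguments": {
  "plan": [
    [[0,0.0015,0],[0,0,0]],
    [[0,0.003,0],[0,0,0]],
    [[0,0.0045,0],[0,0,0]],
    [[0,0.006,0],[0,0,0]],
    [[0,0.006,0],[0,0,0]]
  ]
}}

```text
clock: 22.1
position: [0.6292, 0.0979, 0.0534]
ee_rot: [-1.57, -0.067, 0.068]
force: [-0.7, 0.1, 0.2]
width: 0.004
```

Emit:
{"name": "arm_command", "arguments": {
  "plan": [
    [[0,0.001,0],[0,0,0]],
    [[0,0.002,0],[0,0,0]],
    [[0,0.003,0],[0,0,0]],
    [[0,0.003,0],[0,0,0]]
  ]
}}

```text
clock: 22.5
position: [0.6292, 0.0979, 0.0505]
ee_rot: [-1.57, -0.067, 0.068]
force: [0.1, -0.1, -0.1]
width: 0.006
```

```bash
python3 - <<'E'
from h import *
st=observe(); print(st["position"],st["force"],st["clock"])
w=get_image("wrist"); cv2.imwrite("pics/w18.png",cv2.resize(w["color"][:,:,::-1],(800,600),interpolation=cv2.INTER_CUBIC))
s=get_image("scene"); cv2.imwrite("pics/s18.png",cv2.resize(s["color"][140:215,270:340,::-1],None,fx=9,fy=8,interpolation=cv2.INTER_CUBIC))
E
```

```text
[0.62921227 0.09791744 0.0505076 ] [ 0.10909923 -0.14975684 -0.0627292 ] 22.5
```

View pics/s18.png

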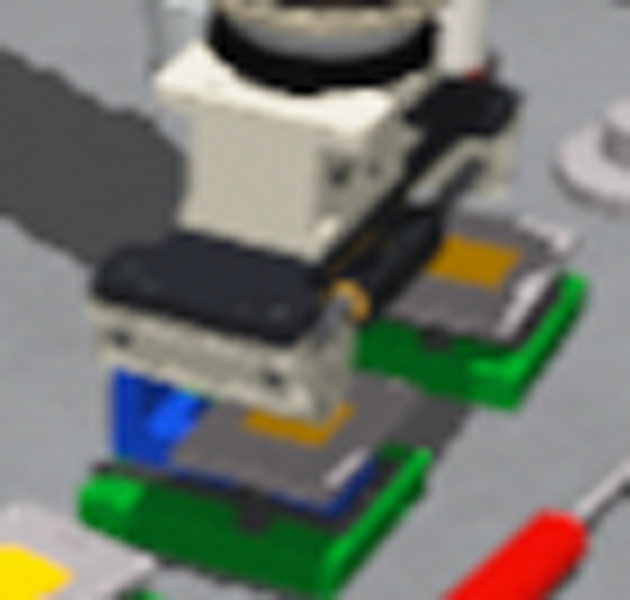

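View pics/w18.png

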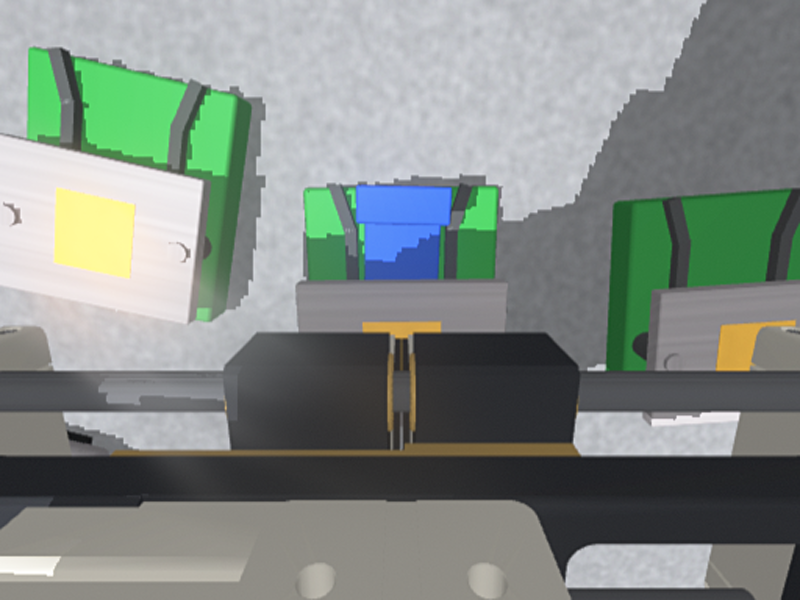

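```bash
python3 - <<'E'
from h import *
s=get_image("scene"); c=cam(s); y=np.radians(4.9);A=np.array([[np.cos(y),-np.sin(y)],[np.sin(y),np.cos(y)]])
print("seen corner near", 270+330/9,140+415/8, "left bottom",270+100/9,140+355/8)
for dx in (-.0375,0,.0375):
  for dy in (-.095,-.065):
    q=A@np.array([dx,dy])+[.6292,.0979]
    print(dx,dy,[(z,proj(c,(*q,z)).round(1).tolist()) for z in (.05,.07,.09,.11)])
np.save("pics/s18.npy",s["color"])
# wrist: look at region between blocks
w=get_image("wrist"); cv2.imwrite("pics/w19.png",cv2.resize(w["color"][195:300,130:390,::-1],None,fx=3,fy=5,interpolation=cv2.INTER_CUBIC))
E
```

```text
seen corner near 306.6666666666667 191.875 left bottom 281.1111111111111 184.375
-0.0375 -0.095 [(0.05, [278.2, 205.1]), (0.07, [278.3, 199.8]), (0.09, [278.4, 194.4]), (0.11, [278.5, 188.9])]
-0.0375 -0.065 [(0.05, [282.7, 199.9]), (0.07, [282.9, 194.6]), (0.09, [283.0, 189.3]), (0.11, [283.1, 183.8])]
0 -0.095 [(0.05, [289.4, 208.8]), (0.07, [289.6, 203.4]), (0.09, [289.7, 198.0]), (0.11, [289.9, 192.4])]
0 -0.065 [(0.05, [293.8, 203.5]), (0.07, [294.0, 198.2]), (0.09, [294.2, 192.7]), (0.11, [294.5, 187.2])]
0.0375 -0.095 [(0.05, [300.8, 212.5]), (0.07, [301.1, 207.1]), (0.09, [301.4, 201.6]), (0.11, [301.7, 196.1])]
0.0375 -0.065 [(0.05, [305.1, 207.1]), (0.07, [305.4, 201.7]), (0.09, [305.7, 196.3]), (0.11, [306.1, 190.8])]
```

View pics/w19.png

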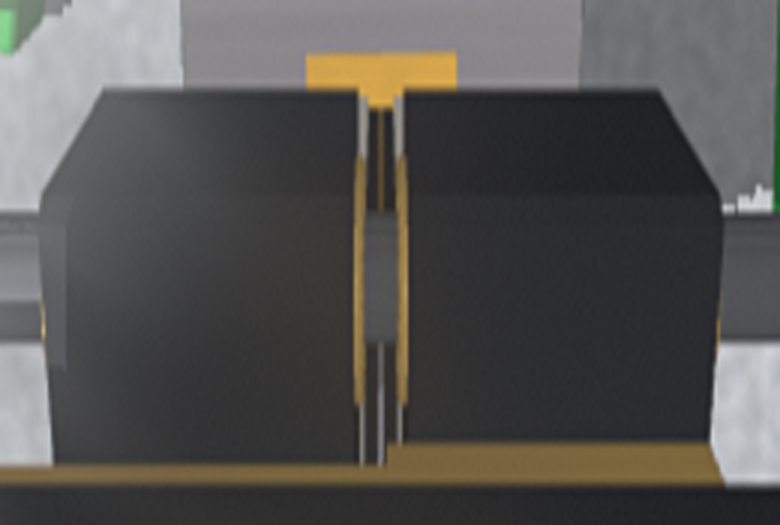

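Still no contact, with the plate unmoved and the body well clear at z of about 0.106. I continue down in small steps, watching the force.

Emit:
{"name": "arm_command", "arguments": {
  "plan": [
    [[0,0.001,0],[0,0,0]],
    [[0,0.002,0],[0,0,0]],
    [[0,0.003,0],[0,0,0]],
    [[0,0.003,0],[0,0,0]]
  ]
}}

```text
clock: 23.1
position: [0.6295, 0.0979, 0.0477]
ee_rot: [-1.57, -0.068, 0.067]
force: [-1.5, 0.1, 3.3]
width: 0.004
```

Emit:
{"name": "arm_command", "arguments": {
  "plan": [
    [[0,0.001,0],[0,0,0]],
    [[0,0.002,0],[0,0,0]],
    [[0,0.003,0],[0,0,0]],
    [[0,0.003,0],[0,0,0]]
  ]
}}

```text
clock: 23.5
position: [0.6295, 0.098, 0.0447]
ee_rot: [-1.57, -0.068, 0.067]
force: [-0.3, -0.1, 4.6]
width: 0.006
```

Contact: 3.3 N then 4.6 N, following the spring law (about 5 mm down). Pressing on to flush and beyond.

Emit:
{"name": "arm_command", "arguments": {
  "plan": [
    [[0,0.001,0],[0,0,0]],
    [[0,0.002,0],[0,0,0]],
    [[0,0.0025,0],[0,0,0]],
    [[0,0.0025,0],[0,0,0]]
  ]
}}

```text
clock: 23.9
position: [0.6295, 0.098, 0.0437]
ee_rot: [-1.569, -0.068, 0.067]
force: [-5.8, -0.5, 19.2]
width: 0.002
```

Emit:
{"name": "arm_command", "arguments": {
  "plan": [
    [[0,0.001,0],[0,0,0]],
    [[0,0.001,0],[0,0,0]],
    [[0,0.001,0],[0,0,0]]
  ]
}}

```text
clock: 24.2
position: [0.6295, 0.0979, 0.0436]
ee_rot: [-1.569, -0.068, 0.066]
force: [-8.8, -0.9, 28.9]
width: 0.003
```

```bash
python3 - <<'E'
from h import *
np.set_printoptions(precision=4,suppress=True)
st=observe(); print(st["position"],st["force"],st["clock"])
w=get_image("wrist"); 
s=get_image("scene"); a=cv2.resize(s["color"][140:215,270:340,::-1],None,fx=5.7,fy=5.7,interpolation=cv2.INTER_CUBIC); b=cv2.resize(s["color"][215:290,150:220,::-1],None,fx=5.7,fy=5.7,interpolation=cv2.INTER_CUBIC); cv2.imwrite("pics/s20.png",np.hstack([a,b]))
cv2.imwrite("pics/w20.png",cv2.resize(w["color"][:,:,::-1],(800,600),interpolation=cv2.INTER_CUBIC)); print(observe()["force"],observe()["position"])
E
```

```text
[0.6295 0.0979 0.0436] [-8.8235 -0.932  28.9364] 24.2
[-8.704  -0.4776 27.7254] [0.6296 0.0979 0.0436]
```

View pics/s20.png

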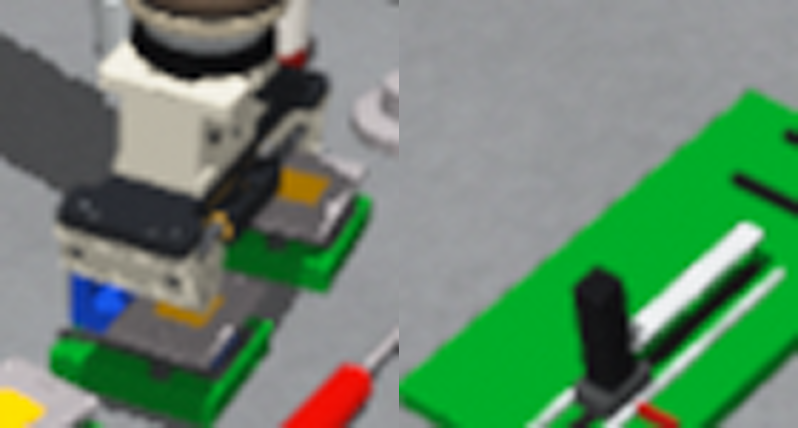

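View pics/w20.png

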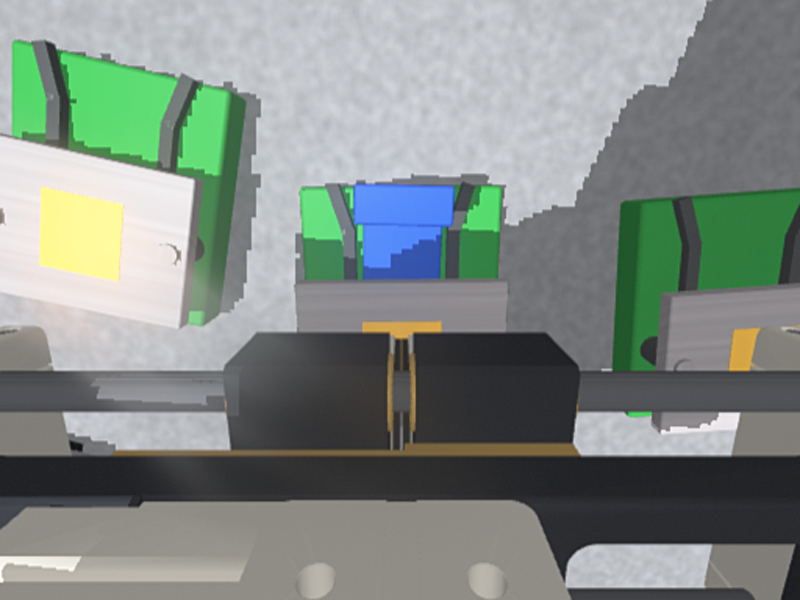

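The plate is flush: the TCP has stopped about 7 mm below first contact and the force jumped far above the spring's 5 N to a steady 28 N. The spacer hasn't moved and the keeper is level with the clip. Handing in.

```bash
python3 - <<'E'
from h import *
print(sign_off()); s=observe(); print(s["force"],s["position"],s["clock"])
E
```

```text
the job is handed in; nothing more can be done
None
the job is handed in; nothing more can be done
```

The job is handed in at about 24 s, with the spacer home in the 24 mm clamp and its plate held pressed; no verdict was reported.

- **Keeper:** slid along its track to the red clip and parked. The wrist camera reads grip y −0.3707 against clip −0.3711, so it is within about 1 mm.
- **Clamp choice:** clamp_a is the middle green one. Its plate top measured 0.0525 m, against 0.042 and 0.038 for the two low ones, which were not touched. The brown and purple look-alikes were left alone.
- **Spacer:** taken by its tab and slid bar first until the back lip stopped it at about 6 N. It was lowered onto the seat and released. The tab's position matched the fully-home prediction within about 1 mm.
- **Press:** I pressed plate_a with the closed fingers. The force followed the spring law (3.3 N, then 4.6 N), then rose to about 28 N once the plate was flush. It was steady there when I handed in, with the tool about 7 mm below first contact.

**Disagreements:**
- The fingers met the plate with the tool point about 1.5 mm below the plate's free top height. The stated `tip_extent` of 22 mm implied contact 22 mm higher. The wrist pictures agree with the shorter tips, and I went down in small steps watching the force.
- About 9 N of sideways (x) force remained during the press, with no visible movement of the spacer or plate.
- Plate depth and the plate-on-spacer force are inferred from tool height and wrist force, not measured directly.

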